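# Pack brown bottles in the flat case and latch it

## Robot

A 6-joint arm with a two-finger parallel gripper is mounted at the origin on the work surface. World frame = base frame: x ahead of the robot, y to its left, z up, the work surface at z = 0. Lengths are in m, angles in rad, forces in N, time in s.
With the tool pointing down it reaches from about 0.25 to 0.725 m from the base axis. Payload 4 kg.
Tool frame: the origin (TCP) lies on the centre line of the jaws, within the pads' length; the fingertips stand ahead of it and the grasp point (between the pads) lies 11 mm behind it (bot.tip_extent is the z of the fingertips in the tool frame, in m); z points along the fingers, y is the direction in which the jaws open and shut (so a half turn about z gives the same grasp; the last joint's range is limited). The gripper opens to 85 mm and grips with 20 to 120 N. Pads are 22 mm wide; open, the fingers measure 114 mm over their backs; the gripper's body (76 mm by 85 mm) begins 54 mm behind the grasp point. The pads swing forward as they close: fully open they stand 13 mm farther back than shut.
Start: joints at [1.166, 0.241, 0.005, 1.335, 0, 1.571], TCP at [0.197, 0.46, 0.239] pointing down, gripper open.
Joint ranges: [-2.72, 2.72], [-1.05, 1.87], [-1.09, 1.28], [-1.99, 2.15], [-1.42, 1.44], [-3.14, 3.14]. Speed limits (rad/s): [2.79, 2.79, 3.14, 3.14, 3.14, 3.14].

## Interface

Orientations are given as a unit quaternion [x, y, z, w].
In Python, from workcell import bot gives the robot as it stands.
- The arm moves only by the shell command python3 -m jog 'ROWS'. ROWS is JSON, a list that holds one entry, the list of rows, each a list of 7 numbers: the shift along the world's x, y, z in m, then the turn, a rotation vector about the world's x, y, z in degrees, then the closure in counts, from 0 (fully open) to 255 (shut). In form: [[[tx, ty, tz, ax, ay, az, fingers], ...]]. A call has 1 to 10 rows; each row is the pose to reach, as a shift and turn from the pose commanded when the call began; what a row does not reach only later rows make up. A row lasts 1/12 s, in which the tool goes at most 41.7 mm and 7.16 degrees, less where a joint would pass 70% of its speed; a pose out of reach is approached as far as the arm can. A call with a gripper value outside its range is refused whole. The fingers move at their own pace and stop on an object; the grip force is fixed at half the most. Time passes only in rows, so rows that repeat a pose let the fingers close. It gives the time, the measured TCP pose, the force and the opening at its end, in the units of the state.
- bot.get_obs(): the state, without advancing time (a new reading comes with each control period).
- bot.camera(name): name is "scene" or "top"; returns the picture (384x512x3 uint8, blue, green, red); there is no depth.
- bot.camera_model(name): a dict with "K" (3x3 intrinsics, pixels), "T" (4x4, takes a point from camera to world coordinates). Camera axes: x right, y down, z forward; pixel columns grow to the right and rows downward; lengths in m; the calibration is good to about 2 mm. A picture is of the moment at which its call begins. camera_model takes no time and is no camera call.
- bot.job_done(): hands the job in, once; it reports no verdict.
The state is a dict: "clock": time; "joint_pos": joint angles; "joint_vel": joint speeds; "tau": joint torques, N m; "eef_pos": TCP position; "tool_rot": TCP orientation; "ft_force": force on the tool from outside, world axes, zero at the start; "ft_torque": the same for the moment, N m; "grip_width": finger opening in m.
Only numpy, scipy, OpenCV 4.12 (cv2) and the standard library are available. Lean on these libraries where they do the work, as an engineer would, in place of code of your own. Each camera call takes 0.05 s, during which the arm holds its last target. There are 200 camera calls.

## Task

Open the flat case and pack every brown bottle from the bench into it: lay each on its side in a cradle of its own, cap at either end. Then shut the lid, hook the latch's wire loop over the keeper on the lid's front, and press the red lever flat over centre so that the case is fastened. Leave the other things on the bench where they are.

Things in the scene. Friction and masses are not known exactly. Their poses are not given: they have to be found in the camera images.
- bottle1_mid (a point): Brown glass bottle with black cap and blank paper label, standing on the bench at the start, 150 mm long, about 200 g, heavy at the foot. Point: on its axis, half-way (75 mm from its foot); z axis runs from foot to cap. Body 52 mm across up to 92 mm from the foot, then a shoulder, then a straight neck with cap 26 mm across from 107 to 150 mm from the foot. May be absent (None).
- bottle2_mid (a point): Brown glass bottle with black cap and blank paper label, standing on the bench at the start, 150 mm long, about 200 g, heavy at the foot. Point: on its axis, half-way (75 mm from its foot); z axis runs from foot to cap. Body 52 mm across up to 92 mm from the foot, then a shoulder, then a straight neck with cap 26 mm across from 107 to 150 mm from the foot. May be absent (None).
- bottle3_mid (a point): Brown glass bottle with black cap and blank paper label, standing on the bench at the start, 150 mm long, about 200 g, heavy at the foot. Point: on its axis, half-way (75 mm from its foot); z axis runs from foot to cap. Body 52 mm across up to 92 mm from the foot, then a shoulder, then a straight neck with cap 26 mm across from 107 to 150 mm from the foot. May be absent (None).
- case: Flat plywood bottle case, fixed. Origin: on the bench under the centre of its tray; z up, x along the cradles, y towards the lid hinge, -y towards the latch. Tray 176 x 216 mm (x, y) inside, floor 8 mm thick, walls 8 mm (x ends) and 6 mm thick, their tops 30 mm above the bench. The latch stands on a 6 mm thick, 110 mm wide ledge that runs to y = -254 mm.
- cradle1 (a point): Middle of a cradle (case frame: y = -62 mm, z = 34 mm): a channel along the case's x between cork ridges 31 mm either side (60 mm long, 10 mm thick, tops 20 mm above the bench). Here the middle of a bottle lying in it should be; it rests on the tray floor, cap at either end.
- cradle2 (a point): Middle of a cradle (case frame: y = 0 mm, z = 34 mm): a channel along the case's x between cork ridges 31 mm either side (60 mm long, 10 mm thick, tops 20 mm above the bench). Here the middle of a bottle lying in it should be; it rests on the tray floor, cap at either end.
- cradle3 (a point): Middle of a cradle (case frame: y = 62 mm, z = 34 mm): a channel along the case's x between cork ridges 31 mm either side (60 mm long, 10 mm thick, tops 20 mm above the bench). Here the middle of a bottle lying in it should be; it rests on the tray floor, cap at either end.
- lid (a joint): Grey lid of the case, hinged along x; 0 = shut, grows as it opens (1.57 = upright); opens to 2.0 at most. Starts shut or nearly so, unlatched. Stiff hinge: stays where it is left, up to 6 N at its knob moves it. A shallow shell: shut, it spans 30 to 72 mm above the bench and just clears the lying bottles.
- lid_hinge (a point): Middle of the lid's hinge line (case frame: y = 114, z = 30 mm). Axes are the lid's own: shut, they match the case's. The lid is 192 mm wide and runs 228 mm to its -y; its flat outer face lies at +42 mm of its z. Opening turns it about -x.
- lid_knob (a point): Centre of the dark wooden ball knob (20 mm across) on a 8 mm thick stem on the lid's top (lid axes: -190 mm in y and +70 mm in z from lid_hinge, so 28 mm above the outer face). The handle for opening and shutting the lid.
- keeper (a point): Keeper seat: a 30 mm wide steel bracket projects 38 mm from the lid's front face, with an upturned lip (4 mm thick) at its outer end. The point is where the crossbar's axis sits when drawn tight: 3 mm above the bracket's floor, 3 mm inside the lip, 7 mm below the lip's top, 31 mm before the lid's face. Lid axes; lid shut: case frame y = -145, z = 43 mm.
- lever (a joint): Red lever of the draw latch; 0 = pressed flat on its stop, over centre, pointing to the case's -y; grows as it is raised, 1.57 = upright. It stays where left (friction 2.3 N at its tip). With the loop hooked, pressing it down draws the loop tight against a spring (some 5 N more) until it passes dead centre at about 0.25 and stays down.
- lever_axle (a point): Lever's hinge axis, along the case's x (case frame: y = -188, z = 26 mm).
- lever_tip (a point): Tip of the lever, 52 mm from its axle; the lever is a plate 24 mm wide and 5 mm thick, its mid-plane through the axle.
- loop (a joint): Hinge of the wire loop on the lever; grows as the loop is lifted away from the keeper. Starts standing about upright, clear of the keeper. Slight friction: it stands when near upright against its stop on the lever side, and falls to the keeper side by its own weight when tipped well over.
- loop_pivot (a point): Axis on which the loop hinges (along the case's x), carried by the lever 20 mm from its axle.
- loop_bar (a point): Middle of the loop's crossbar (6 mm wire, 48 mm long along the case's x), 62 mm from loop_pivot. Side wires 24 mm either side pass outside the keeper. The loop can stretch a few mm against a stiff spring. With lid shut and lever near upright, swinging the loop over lands the crossbar behind the lip.
- loop_knob (a point): Centre of the black ball knob (16 mm across) on a thin stem on the middle of the crossbar, 26 mm from it and 77 mm from loop_pivot; with the loop hooked it points up. It is the handle for swinging the loop.
- ketchup: squeezed red plastic ketchup bottle with white snap cap, upright, 60 x 40 mm, 160 mm tall; origin under its foot; leave alone
- tin_lid: flat tin lid, 90 mm across, 8 mm thick, lying on the bench; leave alone
- jar_lid: metal jam jar lid, gold, 68 mm across, 13 mm thick; leave alone
- tape_roll: blue tape roll lying flat, 90 mm across, 24 mm high; leave alone
- screwdriver: screwdriver lying on the bench, along its x axis; leave alone
There are look-alikes about, which are no part of the job. Leave any purple look-alike of the part that bears bottle2_mid alone.

How it is judged:
By the outcome, as a careful person would: the job done as asked, in the order asked, and still so for the second after the job is handed in, with the robot touching nothing.
Of bottle1, bottle2, bottle3 only 2 to 3 are there at a start; the rules pass over those that are not, and their reading is None.
At some moment in a run one of bottle1, bottle2, bottle3 may be knocked a few centimetres aside while the robot is not near it.
It also fails if it takes over 208 s, if anything falls off the work surface, if the arm or the gripper's body presses on something with over 40 N, if the wrist force passes 120 N, or if a joint passes its speed limit or range.

## Working session

There is one attempt and no reset: what is moved stays moved. The work goes in short steps, Python scripts to look and compute and a shell command to move; the robot and the scene stay as the last step left them, time stands still between calls to the robot, and variables do not carry over. Pictures are saved under pics/ and viewed, about 12 in all and at most 16, crops included, and the job is handed in when it is done.

```bash
ls; mkdir -p pics; python3 - <<'E'
from workcell import bot
import cv2,numpy as np
for n in("scene","top"):
    im=bot.camera(n); m=bot.camera_model(n); print(n,np.round(m["K"],1).tolist(),np.round(m["T"],3).tolist())
    cv2.imwrite(f"pics/{n}0.png",im)
a=[cv2.imread(f"pics/{n}0.png") for n in("scene","top")]
print(bot.get_obs(),bot.tip_extent)
E
```

```text
pics
scene [[402.3, 0.0, 254.3], [0.0, 402.3, 193.5], [0.0, 0.0, 1.0]] [[0.203, 0.813, -0.545, 1.262], [0.979, -0.174, 0.104, -0.159], [-0.01, -0.555, -0.832, 1.186], [0.0, 0.0, 0.0, 1.0]]
top [[424.5, 0.0, 246.5], [0.0, 424.5, 188.2], [0.0, 0.0, 1.0]] [[0.023, -0.995, 0.093, 0.433], [-1.0, -0.022, 0.012, -0.018], [-0.01, -0.093, -0.996, 1.355], [0.0, 0.0, 0.0, 1.0]]
{'clock': 0.1, 'joint_pos': array([ 1.16596598e+00,  2.41362754e-01,  3.86227118e-03,  1.33522209e+00,
       -5.53152666e-06,  1.57076546e+00]), 'joint_vel': array([-0.00147239, -0.0024066 ,  0.00371771, -0.00014359, -0.00023543,
       -0.00140814]), 'tau': array([ 2.82871033e-04, -3.73137832e+01,  2.53010756e+01,  1.08844112e-02,
        1.27442112e-05,  4.87097637e-06]), 'eef_pos': array([0.19671318, 0.45907116, 0.2384907 ]), 'tool_rot': array([ 2.01020568e-01,  9.79586547e-01, -9.44014768e-04, -1.90927852e-04]), 'ft_force': array([0.52446486, 0.17844554, 0.22287569]), 'ft_torque': array([0.00305522, 0.00261343, 0.01245146]), 'grip_width': 0.08524251303663054} 0.008
```

View pics/scene0.png

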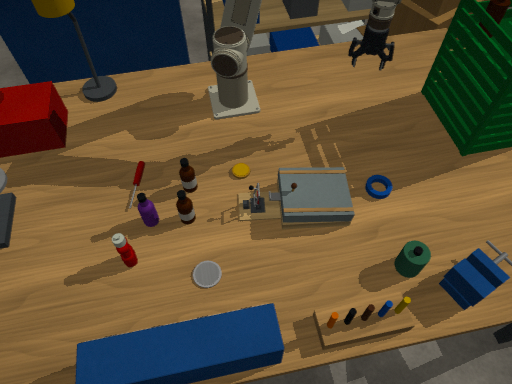

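View pics/top0.png

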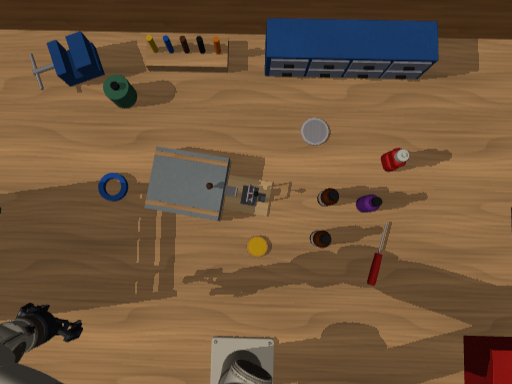

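The scene shows two brown bottles, at scene (188,175) and (186,207), top (320,239) and (328,197). A purple look-alike stands at scene (148,210), top (368,204), and is to be left alone. The case is at top (188,184), with its latch to the right, towards world -y. I'll check these in an enlarged crop.

```bash
python3 - <<'E'
import cv2,numpy as np
s=cv2.imread("pics/scene0.png")[130:260,110:370]; t=cv2.imread("pics/top0.png")[135:260,135:395]
r=lambda i:cv2.resize(i,(780,int(i.shape[0]*3)),interpolation=cv2.INTER_CUBIC)
o=np.vstack([r(s)[:300+90],r(t)])[:765]
cv2.imwrite("pics/c1.png",r(s)); cv2.imwrite("pics/c2.png",r(t))
E
```

```text
(no output)
```

View pics/c1.png

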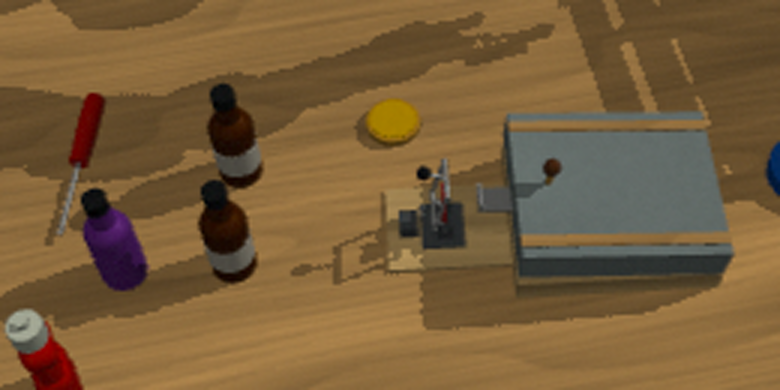

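View pics/c2.png

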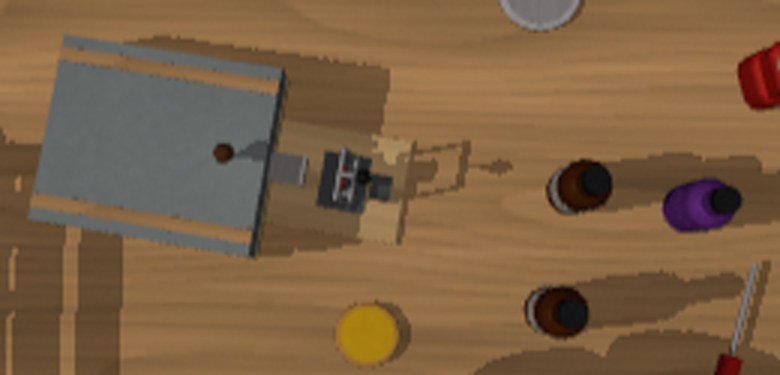

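```bash
cat > h.py <<'E'
from workcell import bot
import numpy as np,cv2
from scipy.optimize import least_squares
from scipy.spatial.transform import Rotation as R
CM={n:bot.camera_model(n) for n in("scene","top")}
def proj(n,P):
    m=CM[n];T=np.linalg.inv(m["T"]);p=(T[:3,:3]@np.atleast_2d(P).T).T+T[:3,3]
    q=(m["K"]@p.T).T;return q[:,:2]/q[:,2:]
def tri(s,t):
    f=lambda X:np.r_[proj("scene",X)[0]-s,proj("top",X)[0]-t]
    r=least_squares(f,[.4,0,.05]);return r.x,np.abs(r.fun).max()
def lidpt(p,th): # lid axes -> case
    c,s=np.cos(th),np.sin(th);x,y,z=p  # rot about -x
    return np.array([x,.114+c*y+s*z,.030-s*y+c*z])
def c2w(c,P): 
    return np.array([c[0]+np.cos(c[2])*P[0]-np.sin(c[2])*P[1],c[1]+np.sin(c[2])*P[0]+np.cos(c[2])*P[1],P[2]])
E
python3 - <<'E'
from h import *
S=lambda a:np.array([110+a[0]/3-.33,130+a[1]/3-.33]);T=lambda a:np.array([135+a[0]/3-.33,135+a[1]/3-.33])
for n,s,t in [("botA",(222,93),(571,315)),("botB",(214,189),(597,183)),("purple",(95,200),(725,201)),("lidknob",(552,167),(223,153)),("loopknob",(424,173),(364,177)),
 ("c-front-lowx",(505,115),(250,255)),("c-hinge-lowx",(703,114),(30,217)),("c-hinge-hix",(732,248),(65,37)),("c-front-hix",(516,250),(283,70))]:
    x,e=tri(S(s),T(t));print(n,x.round(4),round(e,2))
pts=[((-.096,-.228,.042),(505,115),(250,255)),((-.096,0,.042),(703,114),(30,217)),((.096,0,.042),(732,248),(65,37)),((.096,-.228,.042),(516,250),(283,70)),((0,-.19,.07),(552,167),(223,153))]
def f(v):
    r=[]
    for p,s,t in pts:
        w=c2w(v[:3],lidpt(p,v[3]));r+=[proj("scene",w)[0]-S(s),proj("top",w)[0]-T(t)]
    return np.concatenate(r)
r=least_squares(f,[.45,.15,-.15,0]);c=r.x;print("case",c.round(4),r.fun.round(1))
for n,P in [("keeper",lidpt((0,-.259,.013),c[3])),("axle",(0,-.188,.026)),("ledge end",(0,-.254,.006))]:
    w=c2w(c,P);print(n,w.round(4),(proj("scene",w)[0]-[110,130])*3,(proj("top",w)[0]-[135,135])*3)
E
```

```text
botA [ 0.4046 -0.229   0.1461] 0.34
botB [ 0.5297 -0.2519  0.1467] 0.03
purple [ 0.5155 -0.3742  0.1437] 0.09
lidknob [0.5537 0.1073 0.1122] 0.16
loopknob [ 0.5332 -0.0308  0.1136] 0.1
c-front-lowx [0.455  0.0799 0.0858] 0.16
c-hinge-lowx [0.4888 0.3067 0.0682] 0.34
c-hinge-hix [0.6725 0.2764 0.0765] 0.02
c-front-hix [0.6393 0.0492 0.0977] 0.93
case [ 0.5635  0.1751 -0.1518  0.0758] [ 0.2 -1.3 -0.2  1.  -0.7 -1.1 -0.2  0.7  0.1  1.7  0.4 -0.9  1.7  1.8
  0.2 -0.2 -0.3 -0.5  0.6  0.3]
keeper [0.5418 0.0334 0.0626] [481.46616259 194.23060417] [299.22400068 170.14516445]
axle [ 0.5351 -0.0108  0.026 ] [441.59437301 213.88107615] [342.58792818 180.4994041 ]
ledge end [ 0.5251 -0.076   0.006 ] [384.52626876 226.07559043] [403.92957624 192.70815165]
```

```bash
python3 -m jog '[[[0.18,-0.18,-0.02,0,0,-38,0],[0.18,-0.18,-0.02,0,0,-38,0],[0.18,-0.18,-0.02,0,0,-38,0],[0.18,-0.18,-0.02,0,0,-38,0],[0.18,-0.18,-0.02,0,0,-38,0],[0.18,-0.18,-0.02,0,0,-38,0],[0.18,-0.18,-0.02,0,0,-38,0],[0.18,-0.18,-0.02,0,0,-38,0]]]'
python3 -m jog '[[[0.177,-0.172,-0.02,0,0,-37.5,0],[0.177,-0.172,-0.02,0,0,-37.5,0],[0.177,-0.172,-0.02,0,0,-37.5,0],[0.177,-0.172,-0.02,0,0,-37.5,0],[0.177,-0.172,-0.02,0,0,-37.5,0],[0.177,-0.172,-0.02,0,0,-37.5,0],[0.177,-0.172,-0.02,0,0,-37.5,0],[0.177,-0.172,-0.02,0,0,-37.5,0]]]'
python3 - <<'E'
from h import *
o=bot.get_obs();print(R.from_quat(o["tool_rot"]).as_matrix().round(3),o["joint_pos"].round(3))
c=[.5635,.1751,-.1518]
for th in (.076,.3,.6,.9,1.2,1.5,1.7,1.8): print(th,c2w(c,lidpt((0,-.19,.07),th)).round(4))
E
```

```text
clock: 0.77
eef_pos: [0.3781, 0.2774, 0.2186]
tool_rot: [0.511, 0.859, -0.001, -0.0]
ft_force: [-0.2, 0.2, 0.3]
grip_width: 0.0854
clock: 1.43
eef_pos: [0.5541, 0.1076, 0.1982]
tool_rot: [0.759, 0.651, -0.001, -0.001]
ft_force: [0.2, 0.4, 0.3]
grip_width: 0.0853
[[ 0.152  0.988 -0.002]
 [ 0.988 -0.152  0.   ]
 [ 0.    -0.002 -1.   ]] [1.910e-01 3.890e-01 1.050e-01 1.289e+00 1.000e-03 1.915e+00]
0.076 [0.5529 0.1058 0.1142]
0.3 [0.5564 0.1288 0.153 ]
0.6 [0.563  0.1718 0.1951]
0.9 [0.5712 0.2252 0.2223]
1.2 [0.5802 0.2842 0.2325]
1.5 [0.5893 0.3435 0.2245]
1.7 [0.5949 0.3806 0.2094]
1.8 [0.5976 0.3978 0.1991]
```

```bash
python3 -m jog '[[[0,-0.001,-0.03,0,0,0,60],[0,-0.001,-0.06,0,0,0,60],[0,-0.001,-0.08,0,0,0,60],[0,-0.001,-0.096,0,0,0,60],[0,-0.001,-0.096,0,0,0,60],[0,-0.001,-0.096,0,0,0,255],[0,-0.001,-0.096,0,0,0,255],[0,-0.001,-0.096,0,0,0,255],[0,-0.001,-0.096,0,0,0,255],[0,-0.001,-0.096,0,0,0,255]]]'
python3 -m jog '[[[0,0,0,0,0,0,255],[0,0,0,0,0,0,255],[0,0,0,0,0,0,255],[0,0,0,0,0,0,255]]]'
```

```text
clock: 2.27
eef_pos: [0.5534, 0.1071, 0.1042]
tool_rot: [0.758, 0.652, 0.0, -0.0]
ft_force: [-3.0, 0.4, 0.9]
grip_width: 0.0165
clock: 2.6
eef_pos: [0.5533, 0.1066, 0.1031]
tool_rot: [0.759, 0.652, -0.0, -0.0]
ft_force: [-4.4, 2.2, 0.3]
grip_width: 0.017
```

```bash
python3 -m jog '[[[0.001,0.006,0.012,0,0,0,255],[0.002,0.014,0.026,0,0,0,255],[0.0035,0.023,0.039,0,0,0,255],[0.005,0.032,0.05,0,0,0,255],[0.007,0.044,0.062,0,0,0,255],[0.009,0.055,0.073,0,0,0,255],[0.01,0.066,0.081,0,0,0,255],[0.01,0.066,0.081,0,0,0,255]]]'
```

```text
clock: 3.27
eef_pos: [0.5637, 0.1756, 0.1833]
tool_rot: [0.758, 0.652, 0.0, -0.002]
ft_force: [-1.3, 7.4, -6.6]
grip_width: 0.0163
```

```bash
python3 -m jog '[[[0.002,0.013,0.008,0,0,0,255],[0.004,0.026,0.015,0,0,0,255],[0.006,0.04,0.022,0,0,0,255],[0.008,0.053,0.027,0,0,0,255],[0.0105,0.068,0.031,0,0,0,255],[0.0127,0.083,0.0335,0,0,0,255],[0.015,0.098,0.036,0,0,0,255],[0.017,0.112,0.0375,0,0,0,255],[0.017,0.112,0.0375,0,0,0,255]]]'
python3 -m jog '[[[0.0025,0.015,-0.001,0,0,0,255],[0.0048,0.03,-0.003,0,0,0,255],[0.007,0.045,-0.005,0,0,0,255],[0.009,0.059,-0.008,0,0,0,255],[0.011,0.072,-0.013,0,0,0,255],[0.013,0.085,-0.018,0,0,0,255],[0.0147,0.096,-0.023,0,0,0,255],[0.0147,0.096,-0.023,0,0,0,255]]]'
python3 - <<'E'
from h import *
print(bot.get_obs()["joint_pos"].round(2))
im=np.hstack([bot.camera(n)[100:270,100:400] for n in("scene","top")])
cv2.imwrite("pics/d1.png",cv2.resize(im,(800,int(170*800/600)),interpolation=cv2.INTER_CUBIC))
E
```

```text
clock: 4.02
eef_pos: [0.5825, 0.287, 0.2224]
tool_rot: [0.758, 0.652, 0.002, 0.001]
ft_force: [-0.6, -0.6, 0.8]
grip_width: 0.0002
clock: 4.68
eef_pos: [0.5954, 0.382, 0.1967]
tool_rot: [0.758, 0.652, -0.001, -0.0]
ft_force: [-1.0, -1.4, 0.2]
grip_width: -0.0002
[0.57 0.7  0.61 1.49 0.   2.29]
```

View pics/d1.png

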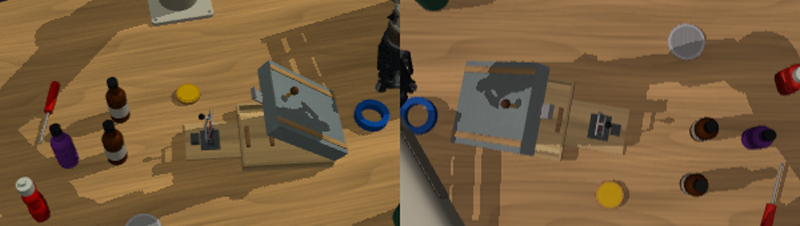

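```bash
python3 - <<'E'
from h import *
x,e=tri(np.array([320.3,168.]),np.array([178.6,177.]));print(x,e)
c=[.5635,.1751,-.1518]
r=least_squares(lambda t:c2w(c,lidpt((0,-.19,.07),t[0]))-x,[.7]);print(r.x,r.fun)
for th in (r.x[0],.8,1,1.2,1.4,1.6,1.7,1.75): print(round(th,2),c2w(c,lidpt((0,-.228,0.0),th)).round(3),c2w(c,lidpt((0,-.228,0.042),th)).round(3))
E
python3 -m jog '[[[0,0,0.04,0,0,0,255],[0,0,0.08,0,0,0,255],[0,0,0.12,0,0,0,255],[0,0,0.14,0,0,0,255],[0,-0.02,0.14,0,0,0,255],[0,-0.06,0.14,0,0,0,255],[0,-0.1,0.14,0,0,0,255],[0,-0.14,0.14,0,0,0,255],[0,-0.18,0.14,0,0,0,255],[0,-0.22,0.14,0,0,0,255]]]'
```

```text
[0.56692754 0.1820655  0.20128325] 0.3376255191661244
[0.66112222] [-2.36712302e-03 -3.36264272e-05  6.28581718e-04]
0.66 [0.554 0.11  0.17 ] [0.557 0.135 0.203]
0.8 [0.557 0.131 0.194] [0.561 0.161 0.223]
1 [0.562 0.166 0.222] [0.567 0.201 0.245]
1.2 [0.568 0.206 0.243] [0.574 0.245 0.258]
1.4 [0.575 0.249 0.255] [0.581 0.29  0.262]
1.6 [0.582 0.294 0.258] [0.588 0.336 0.257]
1.7 [0.585 0.317 0.256] [0.591 0.358 0.251]
1.75 [0.587 0.328 0.254] [0.593 0.369 0.247]
clock: 5.62
eef_pos: [0.595, 0.1577, 0.3397]
tool_rot: [0.759, 0.651, 0.0, 0.001]
ft_force: [1.4, -0.4, -0.2]
grip_width: 0.0
```

```bash
python3 -m jog '[[[-0.03,-0.03,0,0,0,0,255],[-0.06,-0.06,0,0,0,0,255],[-0.095,-0.09,0,0,0,0,255],[-0.095,-0.09,-0.03,0,0,0,255],[-0.095,-0.09,-0.065,0,0,0,255],[-0.095,-0.09,-0.1,0,0,0,255],[-0.095,-0.09,-0.135,0,0,0,255],[-0.095,-0.09,-0.17,0,0,0,255],[-0.095,-0.09,-0.17,0,0,0,255]]]'
```

```text
clock: 6.37
eef_pos: [0.4951, 0.0689, 0.1627]
tool_rot: [0.759, 0.651, -0.005, -0.003]
ft_force: [-2.2, -0.7, -1.0]
grip_width: -0.0001
```

```bash
python3 -m jog '[[[0.005,0.02,0,0,0,0,255],[0.008,0.036,0.002,0,0,0,255],[0.01,0.048,0.014,0,0,0,255],[0.011,0.06,0.025,0,0,0,255],[0.013,0.071,0.035,0,0,0,255],[0.014,0.082,0.044,0,0,0,255],[0.016,0.094,0.052,0,0,0,255],[0.018,0.108,0.06,0,0,0,255],[0.02,0.122,0.067,0,0,0,255],[0.022,0.135,0.073,0,0,0,255]]]'
python3 -m jog '[[[0.002,0.015,0.005,0,0,0,255],[0.004,0.03,0.009,0,0,0,255],[0.007,0.043,0.012,0,0,0,255],[0.009,0.058,0.014,0,0,0,255],[0.011,0.073,0.015,0,0,0,255],[0.014,0.088,0.015,0,0,0,255],[0.016,0.1,0.014,0,0,0,255],[0.018,0.113,0.012,0,0,0,255],[0.02,0.125,0.01,0,0,0,255],[0.02,0.125,0.01,0,0,0,255]]]'
python3 - <<'E'
from h import *
print(bot.get_obs()["joint_pos"].round(2))
im=np.hstack([bot.camera(n)[100:270,100:400] for n in("scene","top")])
cv2.imwrite("pics/d2.png",cv2.resize(im,(800,int(170*800/600)),interpolation=cv2.INTER_CUBIC))
E
```

```text
clock: 7.2
eef_pos: [0.5227, 0.2041, 0.2456]
tool_rot: [0.759, 0.651, 0.0, 0.002]
ft_force: [-1.4, -4.6, 0.8]
grip_width: 0.0002
clock: 8.03
eef_pos: [0.5428, 0.3329, 0.2515]
tool_rot: [0.758, 0.652, 0.001, -0.0]
ft_force: [-0.6, 0.4, -0.8]
grip_width: 0.0004
[0.55 0.52 0.45 1.5  0.   2.27]
```

View pics/d2.png

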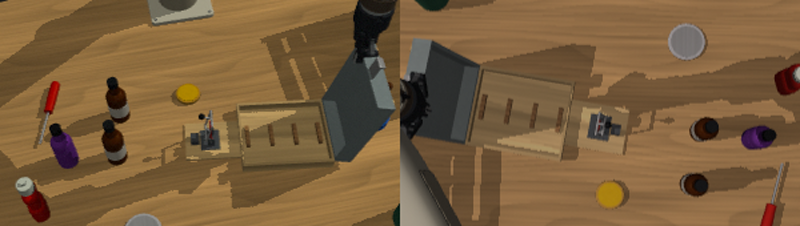

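```bash
python3 -m jog '[[[0,-0.02,0.03,0,0,0,100],[0,-0.03,0.06,0,0,0,100],[0,-0.05,0.09,0,0,6,100],[-0.02,-0.09,0.09,0,0,13,100],[-0.04,-0.13,0.09,0,0,20,100],[-0.06,-0.165,0.09,0,0,26,100],[-0.08,-0.2,0.09,0,0,32,100],[-0.09,-0.235,0.09,0,0,38,100],[-0.1,-0.27,0.09,0,0,44,100],[-0.1,-0.27,0.09,0,0,44,100]]]'
python3 -m jog '[[[-0.015,-0.035,0,0,0,6,60],[-0.03,-0.07,0,0,0,12,60],[-0.045,-0.105,0,0,0,18,60],[-0.06,-0.14,0,0,0,22,60],[-0.075,-0.175,0,0,0,25,60],[-0.09,-0.21,0,0,0,25,60],[-0.095,-0.235,0,0,0,25,60],[-0.095,-0.26,0,0,0,25,60],[-0.095,-0.26,0,0,0,25,60]]]'
python3 - <<'E'
from h import *
o=bot.get_obs();q=o["joint_pos"];p=o["eef_pos"];print(q.round(3),p.round(4),np.hypot(*p[:2]))
D=[(.2414,.0039,.4994,.2385),(.389,.105,.5645,.1982),(.70,.61,.7074,.1967),(.52,.45,.6367,.2515),(q[1],q[2],np.hypot(*p[:2]),p[2])]
A=[];b=[]
for a,c,r,z in D:
    A+=[[np.sin(a),np.cos(a-c),-np.sin(a-c)*-1,1,0],[np.cos(a),-np.sin(a-c),np.cos(a-c),0,1]];b+=[r,z]
s=np.linalg.lstsq(np.array(A),np.array(b),rcond=None);print(s[0],s[1],s[3])
print(R.from_quat(o["tool_rot"]).as_matrix().round(3))
E
```

```text
clock: 8.97
eef_pos: [0.4401, 0.0554, 0.3428]
tool_rot: [0.461, 0.887, -0.001, 0.001]
ft_force: [-0.1, 0.3, -0.4]
grip_width: 0.052
clock: 9.72
eef_pos: [0.3471, -0.2028, 0.3417]
tool_rot: [0.259, 0.966, -0.001, 0.0]
ft_force: [-0.2, 0.3, -1.0]
grip_width: 0.0652
[-5.280e-01  2.100e-02  1.200e-02  1.561e+00 -1.000e-03 -3.000e-03] [ 0.3471 -0.2028  0.3417] 0.40200312014633477
[ 0.49116107  0.39301777  0.00486152 -0.00065941 -0.15059505] [8.28374873e-06] [3.84591191 3.15793893 0.42707457 0.1655951  0.16299974]
[[-0.865  0.501  0.   ]
 [ 0.501  0.865 -0.002]
 [-0.001 -0.001 -1.   ]]
```

```bash
cat >> h.py <<'E'
def hor(psi): # tool horizontal, heading psi deg, tool x down
    p=np.radians(psi);return R.from_matrix(np.array([[0,0,-1],[-np.sin(p),np.cos(p),0],[np.cos(p),np.sin(p),0]]).T)
def down(yawy): # tool down, tool y at angle yawy deg
    p=np.radians(yawy);y=np.array([np.cos(p),np.sin(p),0]);z=np.array([0,0,-1.]);return R.from_matrix(np.array([np.cross(y,z),y,z]).T)
def go(pos,rot):
    o=bot.get_obs();c=R.from_quat(o["tool_rot"]);v=(rot*c.inv()).as_rotvec(degrees=True)
    print("shift",(np.array(pos)-o["eef_pos"]).round(4),"rotvec",v.round(1),np.linalg.norm(v).round(1))
E
python3 -c "
from h import *
go([.406,-.232,.25],hor(-65))"
```

```text
shift [ 0.0589 -0.0292 -0.0917] rotvec [-67.2 -61.5 -27.3] 95.1
```

```bash
python3 -m jog '[[[0.03,-0.015,0,-34,-31,-14,60],[0.03,-0.015,0,-34,-31,-14,60],[0.03,-0.015,0,-34,-31,-14,60],[0.03,-0.015,0,-34,-31,-14,60],[0.03,-0.015,0,-34,-31,-14,60],[0.03,-0.015,0,-34,-31,-14,60],[0.03,-0.015,0,-34,-31,-14,60],[0.03,-0.015,0,-34,-31,-14,60]]]'
python3 -m jog '[[[0.029,-0.014,-0.04,-33,-30.5,-13,60],[0.029,-0.014,-0.04,-33,-30.5,-13,60],[0.029,-0.014,-0.04,-33,-30.5,-13,60],[0.029,-0.014,-0.04,-33,-30.5,-13,60],[0.029,-0.014,-0.04,-33,-30.5,-13,60],[0.029,-0.014,-0.04,-33,-30.5,-13,60],[0.029,-0.014,-0.04,-33,-30.5,-13,60],[0.029,-0.014,-0.04,-33,-30.5,-13,60],[0.029,-0.014,-0.04,-33,-30.5,-13,60]]]'
python3 -c "
from h import *
print(bot.get_obs()['joint_pos'].round(2))
go([.406,-.232,.25],hor(-65))"
```

```text
clock: 10.38
eef_pos: [0.3747, -0.2118, 0.3373]
tool_rot: [0.347, 0.854, -0.211, 0.326]
ft_force: [-0.6, 0.1, -0.5]
grip_width: 0.0653
clock: 11.13
eef_pos: [0.4302, -0.2217, 0.3138]
tool_rot: [0.383, 0.632, -0.367, 0.565]
ft_force: [1.1, 0.6, 0.4]
grip_width: 0.0648
[ 0.14  0.11 -1.08 -0.9  -1.25  0.25]
shift [-0.0242 -0.0103 -0.0638] rotvec [-4.  -3.9 -0.9] 5.6
```

```bash
python3 -m jog '[[[0.05,-0.015,-0.01,0,0,0,60],[0.1,-0.033,-0.01,-2,-2,0,60],[0.1,-0.033,-0.02,-4,-4,2,60],[0.1,-0.033,-0.03,-4,-4,4,60],[0.1,-0.033,-0.03,-4,-4,4,60],[0.1,-0.033,-0.03,-4,-4,4,60],[0.1,-0.033,-0.03,-4,-4,4,60],[0.1,-0.033,-0.03,-4,-4,4,60]]]'
python3 - <<'E'
from h import *
print(bot.get_obs()['joint_pos'].round(2))
go([.5315,-.2545,.28],hor(-60))
s,t=bot.camera("scene"),bot.camera("top")
im=np.hstack([i[100:270,100:400] for i in(s,t)])
cv2.imwrite("pics/d3.png",cv2.resize(im,(800,int(170*800/600)),interpolation=cv2.INTER_CUBIC))
E
```

```text
clock: 11.8
eef_pos: [0.5287, -0.255, 0.2856]
tool_rot: [0.354, 0.611, -0.355, 0.613]
ft_force: [0.5, -0.0, -0.4]
grip_width: 0.0653
[ 0.    0.5  -0.98 -1.49 -1.05 -0.  ]
shift [ 0.0028  0.0005 -0.0056] rotvec [0.1 0.1 0.1] 0.2
```

View pics/d3.png

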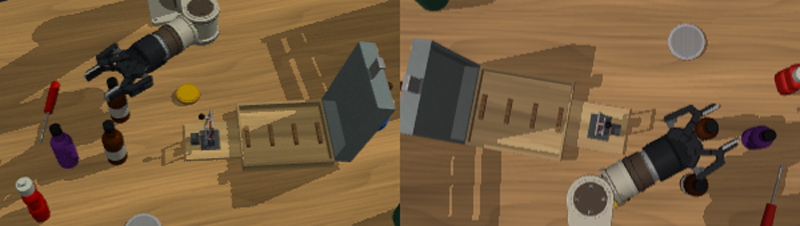

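```bash
python3 -m jog '[[[0.003,0,-0.025,0,0,0,30],[0.003,0,-0.05,0,0,0,30],[0.003,0,-0.075,0,0,0,30],[0.003,0,-0.1,0,0,0,30],[0.003,0,-0.125,0,0,0,30],[0.003,0,-0.15,0,0,0,30],[0.003,0,-0.175,0,0,0,30],[0.003,0,-0.19,0,0,0,30],[0.003,0,-0.203,0,0,0,30],[0.003,0,-0.203,0,0,0,30]]]'
python3 - <<'E'
from h import *
print(bot.get_obs()['joint_pos'].round(2),bot.tip_extent)
go([.5315,-.2545,.08],hor(-60))
E
```

```text
clock: 12.73
eef_pos: [0.5381, -0.2545, 0.083]
tool_rot: [0.357, 0.615, -0.354, 0.608]
ft_force: [0.2, -0.5, 0.2]
grip_width: 0.0757
[ 0.01  1.14 -0.87 -1.99 -1.06  0.02] 0.008
shift [-0.0066 -0.     -0.003 ] rotvec [-0.5 -0.4  0.3] 0.7
```

```bash
python3 -m jog '[[[-0.003,0.001,0.002,0,0,-3,30],[-0.005,0.001,0.002,0,0,-6,30],[-0.005,0.001,0.002,0,0,-8,30],[-0.005,0.001,0.002,0,0,-8,30],[-0.005,0.001,0.002,0,0,-8,30]]]'
python3 - <<'E'
from h import *
print(bot.get_obs()['joint_pos'].round(2))
go([.5315,-.2545,.082],hor(-68))
E
```

```text
clock: 13.15
eef_pos: [0.533, -0.2535, 0.0875]
tool_rot: [0.399, 0.587, -0.394, 0.583]
ft_force: [-0.3, 0.2, -0.5]
grip_width: 0.0755
[ 0.05  1.09 -0.8  -1.86 -1.24  0.03]
shift [-0.0015 -0.001  -0.0055] rotvec [-0.5 -0.1  0.3] 0.6
```

```bash
python3 -m jog '[[[-0.0015,-0.001,-0.007,0,0,0,60],[-0.0015,-0.001,-0.007,0,0,0,60],[-0.0015,-0.001,-0.007,0,0,0,255],[-0.0015,-0.001,-0.007,0,0,0,255],[-0.0015,-0.001,-0.007,0,0,0,255],[-0.0015,-0.001,-0.007,0,0,0,255],[-0.0015,-0.001,-0.007,0,0,0,255],[-0.0015,-0.001,-0.007,0,0,0,255]]]'
python3 -m jog '[[[0,0,0.01,0,0,0,255],[0,0,0.03,0,0,0,255],[0,0,0.05,0,0,0,255],[0,0,0.07,0,0,0,255],[0,0,0.09,0,0,0,255],[0,0,0.12,0,0,0,255],[0,0,0.15,0,0,0,255],[0,0,0.18,0,0,0,255],[0,0,0.2,0,0,0,255],[0,0,0.2,0,0,0,255]]]'
python3 - <<'E'
from h import *
print(bot.get_obs()['joint_pos'].round(2))
go([.5315,-.2545,.3],hor(-68))
t=bot.camera("scene");cv2.imwrite("pics/e1.png",cv2.resize(t[60:260,60:360],(750,500),interpolation=cv2.INTER_CUBIC))
E
```

```text
clock: 13.82
eef_pos: [0.5303, -0.255, 0.0779]
tool_rot: [0.399, 0.589, -0.396, 0.581]
ft_force: [0.1, 0.5, -2.4]
grip_width: 0.0502
clock: 14.65
eef_pos: [0.5306, -0.255, 0.2828]
tool_rot: [0.4, 0.586, -0.394, 0.584]
ft_force: [-0.0, 0.3, -0.6]
grip_width: 0.0504
[ 0.05  0.51 -0.88 -1.36 -1.24  0.03]
shift [0.0009 0.0005 0.0172] rotvec [-0.5  0.1  0.4] 0.7
```

View pics/e1.png

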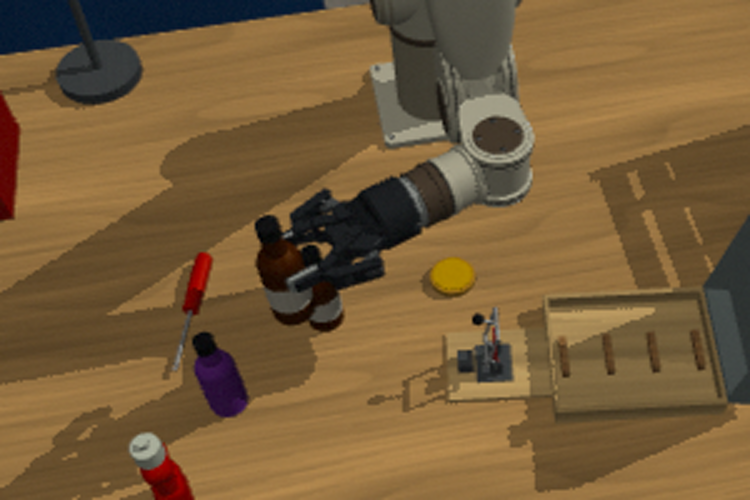

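```bash
python3 - <<'E'
from h import *
c=[.5635,.1751,-.1518]
print(c2w(c,(.003,-.062,.032)))
go([.557,.1138,.30],down(81.3))
o=R.from_quat(bot.get_obs()["tool_rot"]);v=(down(81.3)*o.inv()).as_rotvec()
for k in(.25,.5,.75):print((R.from_rotvec(v*k)*o).as_matrix()[:,2].round(2))
E
```

```text
[0.55709001 0.11335932 0.032     ]
shift [0.0267 0.3688 0.0192] rotvec [57.8 72.8 46.7] 104.0
[ 0.49 -0.79 -0.37]
[ 0.46 -0.56 -0.69]
[ 0.28 -0.28 -0.92]
```

```bash
python3 -m jog '[[[0,0.01,0.02,3,3.8,2.4,255],[0,0.03,0.03,6,7.6,4.8,255],[0.003,0.05,0.04,9,11.4,7.2,255],[0.005,0.07,0.04,12.2,15.4,9.8,255],[0.007,0.095,0.04,15.4,19.4,12.4,255],[0.009,0.12,0.04,18.6,23.4,15,255],[0.011,0.14,0.04,21.8,27.4,17.6,255],[0.013,0.165,0.04,25,31.4,20.2,255],[0.013,0.184,0.04,28.9,36.4,23.35,255],[0.013,0.184,0.04,28.9,36.4,23.35,255]]]'
python3 -m jog '[[[0.001,0.02,0,3,3.8,2.4,255],[0.003,0.04,0,6,7.6,4.8,255],[0.005,0.06,0,9,11.4,7.2,255],[0.007,0.08,0,12.2,15.4,9.8,255],[0.009,0.1,0,15.4,19.4,12.4,255],[0.011,0.125,0,18.6,23.4,15,255],[0.013,0.15,-0.01,21.8,27.4,17.6,255],[0.013,0.17,-0.02,25,31.4,20.2,255],[0.013,0.184,-0.03,28.9,36.4,23.35,255],[0.013,0.184,-0.03,28.9,36.4,23.35,255]]]'
python3 - <<'E'
from h import *
print(bot.get_obs()['joint_pos'].round(2))
go([.557,.1134,.10],down(81.3))
E
```

```text
clock: 15.53
eef_pos: [0.5476, -0.0937, 0.3113]
tool_rot: [0.322, 0.783, -0.296, 0.442]
ft_force: [1.6, 0.6, -2.4]
grip_width: 0.0502
clock: 16.37
eef_pos: [0.563, 0.0899, 0.2807]
tool_rot: [0.155, 0.975, -0.087, 0.137]
ft_force: [0.9, -0.3, -2.4]
grip_width: 0.0503
[ 0.3   0.23  0.05  1.22 -0.28  0.59]
shift [-0.006   0.0235 -0.1807] rotvec [11.2 14.9  9.3] 20.8
```

```bash
python3 -m jog '[[[-0.002,0.008,-0.02,3.8,5,3.1,255],[-0.004,0.016,-0.04,7.5,10,6.2,255],[-0.006,0.0235,-0.06,11.2,14.9,9.3,255],[-0.006,0.0235,-0.1,11.2,14.9,9.3,255],[-0.006,0.0235,-0.13,11.2,14.9,9.3,255],[-0.006,0.0235,-0.15,11.2,14.9,9.3,255],[-0.006,0.0235,-0.18,11.2,14.9,9.3,255],[-0.006,0.0235,-0.18,11.2,14.9,9.3,255],[-0.006,0.0235,-0.18,11.2,14.9,9.3,255],[-0.006,0.0235,-0.18,11.2,14.9,9.3,255]]]'
python3 - <<'E'
from h import *
go([.557,.1134,.04],down(81.3))
t=np.hstack([bot.camera("scene")[140:260,210:370],bot.camera("top")[130:250,130:290]]);cv2.imwrite("pics/e2.png",cv2.resize(t,(800,300),interpolation=cv2.INTER_CUBIC))
E
```

```text
clock: 17.2
eef_pos: [0.5562, 0.1128, 0.1049]
tool_rot: [0.077, 0.997, 0.0, 0.004]
ft_force: [0.2, 0.5, -0.9]
grip_width: 0.0507
shift [ 0.0008  0.0006 -0.0649] rotvec [0.  0.5 0.1] 0.5
```

View pics/e2.png

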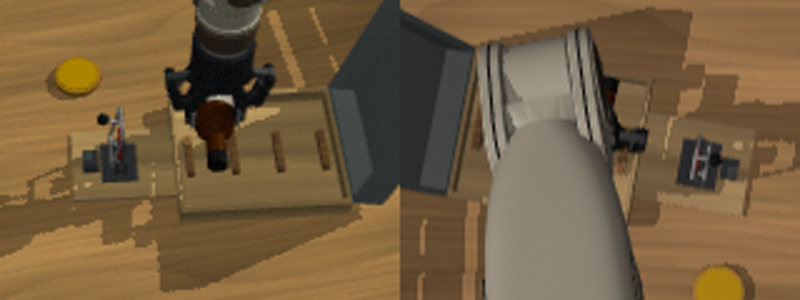

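```bash
python3 -m jog '[[[0,0,-0.02,0,0,0,255],[0,0,-0.04,0,0,0,255],[0,0,-0.055,0,0,0,255],[0,0,-0.065,0,0,0,255],[0,0,-0.068,0,0,0,255],[0,0,-0.07,0,0,0,255],[0,0,-0.07,0,0,0,255],[0,0,-0.07,0,0,0,255]]]'
```

```text
clock: 17.97
eef_pos: [0.5568, 0.1132, 0.0357]
tool_rot: [0.076, 0.997, 0.001, 0.005]
ft_force: [-0.0, -0.3, -2.0]
grip_width: 0.0503
```

```bash
python3 -m jog '[[[0,0,-0.002,0,0,0,255],[0,0,-0.003,0,0,0,255],[0,0,-0.003,0,0,0,255]]]'
python3 -m jog '[[[0,0,0,0,0,0,78],[0,0,0,0,0,0,78],[0,0,0,0,0,0,78],[0,0,0.005,0,0,0,78],[0,0,0.01,0,0,0,78],[0,0,0.02,0,0,0,70],[0,0,0.04,0,0,0,60],[0,0,0.08,0,0,0,60],[0,0,0.12,0,0,0,60],[0,0,0.12,0,0,0,60]]]'
```

```text
clock: 18.22
eef_pos: [0.5573, 0.1132, 0.0336]
tool_rot: [0.076, 0.997, 0.001, 0.005]
ft_force: [-0.9, -0.7, 5.8]
grip_width: 0.05
clock: 19.05
eef_pos: [0.561, 0.114, 0.1613]
tool_rot: [0.076, 0.997, 0.003, 0.011]
ft_force: [1.3, 1.2, 0.3]
grip_width: 0.0652
```

```bash
python3 -m jog '[[[0,0,0.04,0,0,0,60],[0,0,0.08,0,0,0,60],[0,-0.03,0.12,0,0,0,60],[-0.01,-0.07,0.15,0,0,0,60],[-0.03,-0.11,0.15,0,0,0,60],[-0.05,-0.15,0.15,0,0,0,60],[-0.05,-0.15,0.15,0,0,0,60]]]'
python3 - <<'E'
from h import *
s,t=bot.camera("scene"),bot.camera("top");cv2.imwrite("pics/s3.png",s);cv2.imwrite("pics/t3.png",t)
P={}
for n,im,(x,y) in(("scene",s,(184,161)),("top",t,(325,240))):
    o=cv2.imread(f"pics/{n}0.png");tp=o[y-9:y+10,x-9:x+10]
    m=cv2.matchTemplate(im[y-60:y+60,x-60:x+60],tp,cv2.TM_CCOEFF_NORMED);_,v,_,l=cv2.minMaxLoc(m)
    P[n]=np.array(l)+[9-60,9-60];print(n,v,P[n])
a=tri(np.array([184,161-.33])+P["scene"]-[.33,0],np.array([325,239.7])+P["top"]);print(a)
# cradle1 check picture
u=np.hstack([s[140:240,230:360],t[130:230,130:260]]);cv2.imwrite("pics/e3.png",cv2.resize(u,(780,300),interpolation=cv2.INTER_CUBIC))
E
```

```text
clock: 19.63
eef_pos: [0.5045, -0.0402, 0.3041]
tool_rot: [0.078, 0.997, -0.0, 0.005]
ft_force: [0.2, 1.6, 0.1]
grip_width: 0.0654
scene 0.9347950220108032 [0 0]
top 0.9994626641273499 [0 0]
(array([ 0.40446359, -0.22901653,  0.14603574]), np.float64(0.3391018577249554))
```

View pics/e3.png

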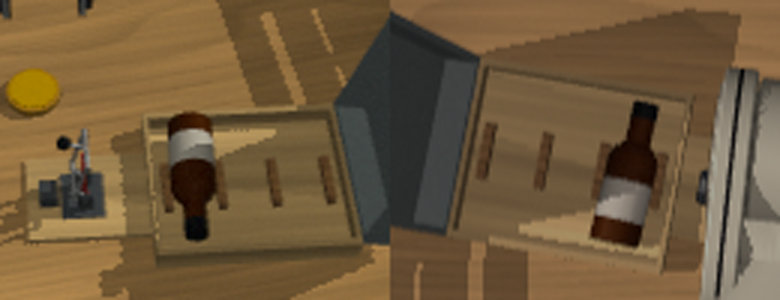

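```bash
python3 -m jog '[[[-0.02,-0.04,0,0,0,0,60],[-0.04,-0.08,0,0,0,0,60],[-0.06,-0.12,0,0,0,0,60],[-0.08,-0.16,0,0,0,0,60],[-0.1,-0.189,-0.01,0,0,0,60],[-0.1,-0.189,-0.02,0,0,0,60],[-0.1,-0.189,-0.04,0,0,0,60],[-0.1,-0.189,-0.07,0,0,0,60],[-0.1,-0.189,-0.07,0,0,0,60]]]'
python3 -c "
from h import *
go([.4046,-.229,.125],down(81.3))"
```

```text
clock: 20.48
eef_pos: [0.4031, -0.2242, 0.2268]
tool_rot: [0.077, 0.997, 0.003, -0.001]
ft_force: [-0.6, 0.9, 0.1]
grip_width: 0.0654
shift [ 0.0015 -0.0048 -0.1018] rotvec [-0.3 -0.   0.1] 0.3
```

```bash
python3 -m jog '[[[0.001,-0.002,-0.02,0,0,0,60],[0.001,-0.002,-0.045,0,0,0,60],[0.001,-0.002,-0.07,0,0,0,60],[0.001,-0.002,-0.09,0,0,0,60],[0.001,-0.002,-0.1,0,0,0,60],[0.001,-0.002,-0.1,0,0,0,60]]]'
python3 -m jog '[[[0,0,0,0,0,0,140],[0,0,0,0,0,0,160],[0,0,0,0,0,0,180],[0,0,0,0,0,0,255],[0,0,0,0,0,0,255],[0,0,0,0,0,0,255],[0,0,0,0,0,0,255],[0,0,0,0,0,0,255]]]'
```

```text
clock: 20.98
eef_pos: [0.4064, -0.2267, 0.1303]
tool_rot: [0.076, 0.997, 0.001, 0.002]
ft_force: [-0.3, -0.1, -0.1]
grip_width: 0.0656
clock: 21.65
eef_pos: [0.408, -0.2288, 0.1333]
tool_rot: [0.076, 0.997, -0.0, 0.005]
ft_force: [-0.7, -0.8, 6.3]
grip_width: 0.0242
```

```bash
python3 -m jog '[[[0,0,0.015,0,0,0,255],[0,0,0.03,0,0,0,255],[0.015,-0.003,0.03,0,0,0,255],[0.04,-0.007,0.03,0,0,0,255],[0.065,-0.012,0.03,0,0,0,255],[0.09,-0.017,0.03,0,0,0,255],[0.11,-0.02,0.03,0,0,0,255],[0.122,-0.022,0.03,0,0,0,255],[0.122,-0.022,0.03,0,0,0,255],[0.122,-0.022,0.03,0,0,0,255]]]'
python3 -m jog '[[[0,0,-0.015,0,0,0,255],[0,0,-0.022,0,0,0,255],[0,0,-0.027,0,0,0,255],[0,0,-0.029,0,0,0,255],[0,0,-0.029,0,0,0,255],[0,0,-0.029,0,0,0,255]]]'
```

```text
clock: 22.48
eef_pos: [0.5285, -0.2497, 0.1606]
tool_rot: [0.076, 0.997, 0.001, 0.003]
ft_force: [0.0, -0.2, -2.3]
grip_width: 0.0242
clock: 22.98
eef_pos: [0.528, -0.2499, 0.1335]
tool_rot: [0.077, 0.997, 0.001, 0.004]
ft_force: [-2.9, 1.3, 5.3]
grip_width: 0.0241
```

```bash
python3 -m jog '[[[0,0,0,0,0,0,110],[0,0,0,0,0,0,60],[0,0,0,0,0,0,60],[0,0,0.02,0,0,0,60],[0,0,0.05,0,0,0,60],[0,0,0.085,0,0,0,60],[0,0,0.12,0,0,0,60],[0,0,0.16,0,0,0,60],[0,0.02,0.2,0,0,0,60],[0,0.04,0.2,0,0,0,60]]]'
python3 - <<'E'
from h import *
go([.528,-.255,.30],hor(-68))
s,t=bot.camera("scene"),bot.camera("top");P={}
for n,im,(x,y),tw in(("scene",s,(181,193),None),("top",t,(333,195),None)):
    o=cv2.imread(f"pics/{n}0.png");tp=o[y-9:y+10,x-9:x+10]
    m=cv2.matchTemplate(im[y-40:y+40,x-40:x+40],tp,cv2.TM_CCOEFF_NORMED);_,v,_,l=cv2.minMaxLoc(m)
    P[n]=np.array(l)+[9-40,9-40];print(n,v,P[n])
print(tri(np.array([181,192.67])+P["scene"],np.array([333.67,195.67])+P["top"]))
cv2.imwrite("pics/t4.png",np.hstack([cv2.resize(s[140:260,120:260],(420,360)),cv2.resize(t[150:270,270:390],(360,360))]))
E
```

```text
clock: 23.82
eef_pos: [0.5312, -0.2118, 0.3407]
tool_rot: [0.078, 0.997, -0.002, 0.01]
ft_force: [-0.5, -0.0, 1.2]
grip_width: 0.0653
shift [-0.0032 -0.0432 -0.0407] rotvec [-57.2 -72.2 -46.3] 103.1
scene 0.7867230176925659 [ 0 -2]
top 0.6262494921684265 [ -4 -12]
(array([ 0.55787286, -0.23872478,  0.19391335]), np.float64(2.8048021330908455))
```

View pics/t4.png

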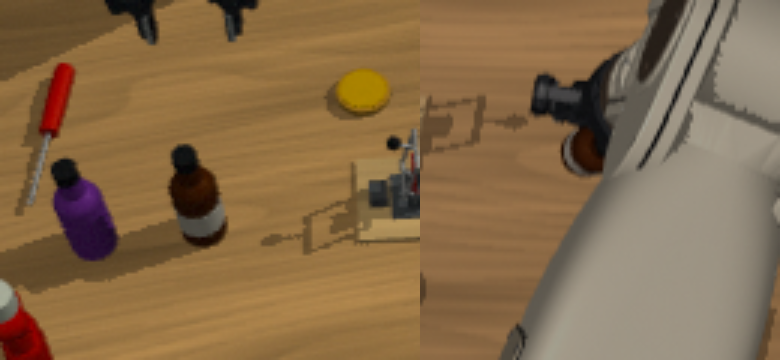

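```bash
python3 -m jog '[[[-0.003,-0.02,0,-28.6,-36.1,-23.1,60],[-0.003,-0.02,0,-28.6,-36.1,-23.1,60],[-0.003,-0.02,0,-28.6,-36.1,-23.1,60],[-0.003,-0.02,0,-28.6,-36.1,-23.1,60],[-0.003,-0.02,0,-28.6,-36.1,-23.1,60],[-0.003,-0.02,0,-28.6,-36.1,-23.1,60],[-0.003,-0.02,0,-28.6,-36.1,-23.1,60],[-0.003,-0.02,0,-28.6,-36.1,-23.1,60],[-0.003,-0.02,0,-28.6,-36.1,-23.1,60]]]'
python3 -m jog '[[[-0.003,-0.02,-0.04,-28.6,-36.1,-23.1,30],[-0.003,-0.02,-0.04,-28.6,-36.1,-23.1,30],[-0.003,-0.02,-0.04,-28.6,-36.1,-23.1,30],[-0.003,-0.02,-0.04,-28.6,-36.1,-23.1,30],[-0.003,-0.02,-0.04,-28.6,-36.1,-23.1,30],[-0.003,-0.02,-0.04,-28.6,-36.1,-23.1,30],[-0.003,-0.02,-0.04,-28.6,-36.1,-23.1,30],[-0.003,-0.02,-0.04,-28.6,-36.1,-23.1,30],[-0.003,-0.02,-0.04,-28.6,-36.1,-23.1,30],[-0.003,-0.02,-0.04,-28.6,-36.1,-23.1,30]]]'
python3 - <<'E'
from h import *
print(bot.get_obs()['joint_pos'].round(2))
go([.5255,-.253,.28],hor(-68))
t=bot.camera("scene");m=cv2.matchTemplate(t[150:250,140:230],cv2.imread("pics/scene0.png")[185:225,172:200],cv2.TM_CCOEFF_NORMED);_,v,_,l=cv2.minMaxLoc(m);print(v,np.array(l)+[140-172,150-185])
E
```

```text
clock: 24.67
eef_pos: [0.5232, -0.2288, 0.3282]
tool_rot: [0.261, 0.883, -0.218, 0.323]
ft_force: [0.4, -0.1, -0.0]
grip_width: 0.0655
clock: 25.5
eef_pos: [0.526, -0.2507, 0.2932]
tool_rot: [0.392, 0.599, -0.39, 0.579]
ft_force: [1.8, 0.8, 0.4]
grip_width: 0.0753
[ 0.05  0.44 -0.89 -1.26 -1.22  0.06]
shift [-0.0005 -0.0023 -0.0132] rotvec [-1.1 -1.3 -0.8] 1.9
0.8005155324935913 [ 0 -2]
```

```bash
python3 -m jog '[[[0,0,-0.02,0,0,0,30],[0,-0.001,-0.05,-0.8,-1,-0.6,30],[0,-0.001,-0.075,-0.8,-1,-0.6,30],[0,-0.001,-0.1,-0.8,-1,-0.6,30],[0,-0.001,-0.125,-0.8,-1,-0.6,30],[0,-0.001,-0.15,-0.8,-1,-0.6,30],[0,-0.001,-0.175,-0.8,-1,-0.6,30],[0,-0.001,-0.195,-0.8,-1,-0.6,30],[0,-0.001,-0.21,-0.8,-1,-0.6,30],[0,-0.001,-0.21,-0.8,-1,-0.6,30]]]'
python3 - <<'E'
from h import *
print(bot.get_obs()['joint_pos'].round(2))
go([.5255,-.253,.08],hor(-68))
E
```

```text
clock: 26.38
eef_pos: [0.5256, -0.2519, 0.0797]
tool_rot: [0.393, 0.592, -0.394, 0.583]
ft_force: [-0.4, 0.2, 0.3]
grip_width: 0.0754
[ 0.05  1.12 -0.81 -1.9  -1.23  0.02]
shift [-0.0001 -0.0011  0.0003] rotvec [-0.4 -0.7 -0.3] 0.8
```

Lined up on the second bottle. I'll grip it, lift, and swing over to cradle 3.

```bash
python3 -m jog '[[[0,-0.001,0,0,0,0,60],[0,-0.001,0,0,0,0,70],[0,-0.001,0,0,0,0,255],[0,-0.001,0,0,0,0,255],[0,-0.001,0,0,0,0,255],[0,-0.001,0,0,0,0,255],[0,-0.001,0,0,0,0,255],[0,-0.001,0,0,0,0,255]]]'
python3 -m jog '[[[0,0,0.01,0,0,0,255],[0,0,0.03,0,0,0,255],[0,0,0.05,0,0,0,255],[0,0,0.08,0,0,0,255],[0,0,0.11,0,0,0,255],[0,0,0.14,0,0,0,255],[0,0,0.17,0,0,0,255],[0,0,0.2,0,0,0,255],[0,0,0.22,0,0,0,255],[0,0,0.22,0,0,0,255]]]'
python3 - <<'E'
from h import *
c=[.5635,.1751,-.1518]
print(c2w(c,(.004,.062,.033)))
go(c2w(c,(.004,.062,.30)),down(81.3))
E
```

```text
clock: 27.05
eef_pos: [0.5252, -0.2521, 0.0844]
tool_rot: [0.395, 0.59, -0.393, 0.585]
ft_force: [0.3, -0.2, 6.7]
grip_width: 0.0501
clock: 27.88
eef_pos: [0.5248, -0.2521, 0.3076]
tool_rot: [0.396, 0.589, -0.391, 0.586]
ft_force: [-0.1, -0.1, -2.2]
grip_width: 0.0499
[0.5768295  0.23578216 0.033     ]
shift [ 0.052   0.4879 -0.0076] rotvec [57.4 73.2 46.1] 103.8
```

```bash
python3 -m jog '[[[0,0.01,0.01,3,3.8,2.4,255],[0,0.03,0.02,6,7.6,4.8,255],[0.003,0.05,0.02,9,11.4,7.2,255],[0.005,0.07,0.02,12.2,15.4,9.8,255],[0.007,0.095,0.02,15.4,19.4,12.4,255],[0.009,0.12,0.02,18.6,23.4,15,255],[0.011,0.14,0.02,21.8,27.4,17.6,255],[0.015,0.165,0.02,25,31.4,20.2,255],[0.02,0.19,0.02,28.7,36.6,23,255],[0.02,0.19,0.02,28.7,36.6,23,255]]]'
python3 -m jog '[[[0.001,0.02,0,3,3.8,2.4,255],[0.003,0.04,0,6,7.6,4.8,255],[0.005,0.06,0,9,11.4,7.2,255],[0.007,0.08,0,12.2,15.4,9.8,255],[0.009,0.1,0,15.4,19.4,12.4,255],[0.011,0.125,0,18.6,23.4,15,255],[0.013,0.15,0,21.8,27.4,17.6,255],[0.015,0.18,0,25,31.4,20.2,255],[0.02,0.2,0,28.7,36.6,23,255],[0.02,0.2,0,28.7,36.6,23,255]]]'
python3 - <<'E'
from h import *
print(bot.get_obs()['joint_pos'].round(2))
go([.5808,.2352,.3],down(81.3))
E
```

```text
clock: 28.72
eef_pos: [0.5459, -0.082, 0.3175]
tool_rot: [0.315, 0.792, -0.288, 0.436]
ft_force: [2.1, -0.6, -2.7]
grip_width: 0.0502
clock: 29.55
eef_pos: [0.5702, 0.1192, 0.3184]
tool_rot: [0.148, 0.977, -0.079, 0.129]
ft_force: [2.3, 0.3, -2.7]
grip_width: 0.0503
[ 0.34  0.26  0.19  1.35 -0.26  0.62]
shift [ 0.0106  0.116  -0.0184] rotvec [10.2 14.1  8.5] 19.3
```

```bash
python3 -m jog '[[[0.003,0.03,0,3.6,5,3,255],[0.006,0.06,0,7.2,10,6,255],[0.008,0.09,0,10.2,14.1,8.5,255],[0.0106,0.116,0,10.2,14.1,8.5,255],[0.0106,0.116,-0.03,10.2,14.1,8.5,255],[0.0106,0.116,-0.07,10.2,14.1,8.5,255],[0.0106,0.116,-0.11,10.2,14.1,8.5,255],[0.0106,0.116,-0.15,10.2,14.1,8.5,255],[0.0106,0.116,-0.19,10.2,14.1,8.5,255],[0.0106,0.116,-0.2,10.2,14.1,8.5,255]]]'
python3 - <<'E'
from h import *
go([.5808,.2352,.03],down(81.3))
t=np.hstack([bot.camera("scene")[100:260,210:390],bot.camera("top")[130:290,100:280]]);cv2.imwrite("pics/e5.png",cv2.resize(t,(792,352),interpolation=cv2.INTER_CUBIC))
E
```

```text
clock: 30.38
eef_pos: [0.572, 0.2304, 0.1106]
tool_rot: [0.077, 0.997, -0.005, -0.005]
ft_force: [-2.8, -0.8, -3.3]
grip_width: 0.0498
shift [ 0.0088  0.0048 -0.0806] rotvec [ 0.5 -0.6  0.1] 0.8
```

View pics/e5.png

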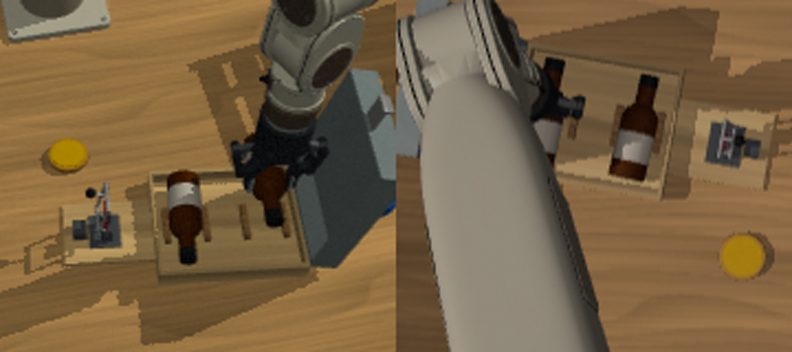

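```bash
python3 -m jog '[[[0,0,0,0,0,0,255],[0,0,0,0,0,0,255],[0,0,0,0,0,0,255]]]'; python3 -c "
from h import *
go([.5808,.2352,.05],down(81.3))"
```

```text
clock: 30.73
eef_pos: [0.5803, 0.234, 0.1243]
tool_rot: [0.077, 0.997, 0.001, 0.005]
ft_force: [1.1, 0.4, -1.7]
grip_width: 0.0504
shift [ 0.0005  0.0012 -0.0743] rotvec [-0.   0.6  0.1] 0.6
```

```bash
python3 -m jog '[[[0.0005,0.0012,-0.02,0,0,0,255],[0.0005,0.0012,-0.04,0,0,0,255],[0.0005,0.0012,-0.06,0,0,0,255],[0.0005,0.0012,-0.075,0,0,0,255],[0.0005,0.0012,-0.083,0,0,0,255],[0.0005,0.0012,-0.087,0,0,0,255],[0.0005,0.0012,-0.087,0,0,0,255],[0.0005,0.0012,-0.087,0,0,0,255]]]'
python3 -m jog '[[[0,0,-0.002,0,0,0,255],[0,0,-0.002,0,0,0,255],[0,0,-0.002,0,0,0,255]]]'
```

```text
clock: 31.4
eef_pos: [0.5797, 0.2349, 0.0355]
tool_rot: [0.077, 0.997, 0.0, 0.004]
ft_force: [-0.7, -0.1, -2.3]
grip_width: 0.0498
clock: 31.65
eef_pos: [0.5804, 0.235, 0.0337]
tool_rot: [0.077, 0.997, 0.0, 0.004]
ft_force: [2.8, 0.2, 1.0]
grip_width: 0.0499
```

```bash
python3 -m jog '[[[0,0,-0.0015,0,0,0,255],[0,0,-0.0015,0,0,0,255],[0,0,-0.0015,0,0,0,84],[0,0,-0.0015,0,0,0,82],[0,0,-0.0015,0,0,0,82],[0,0,0.002,0,0,0,80],[0,0,0.008,0,0,0,78],[0,0,0.016,0,0,0,70],[0,0,0.04,0,0,0,70],[0,0,0.08,0,0,0,70]]]'
python3 -m jog '[[[0,-0.01,0.04,0,0,0,60],[0,-0.03,0.08,0,0,0,60],[-0.02,-0.05,0.12,0,0,0,60],[-0.03,-0.09,0.16,0,0,0,60],[-0.03,-0.13,0.18,0,0,0,60],[-0.03,-0.17,0.18,0,0,0,60],[-0.03,-0.21,0.18,0,0,0,60],[-0.03,-0.25,0.18,0,0,0,60],[-0.03,-0.28,0.18,0,0,0,60],[-0.03,-0.28,0.18,0,0,0,60]]]'
python3 - <<'E'
from h import *
print(bot.get_obs()['joint_pos'].round(2))
t=np.hstack([bot.camera("scene")[100:260,210:390],bot.camera("top")[130:290,100:280]]);cv2.imwrite("pics/e6.png",cv2.resize(t,(792,352),interpolation=cv2.INTER_CUBIC))
E
```

```text
clock: 32.48
eef_pos: [0.5755, 0.2332, 0.1088]
tool_rot: [0.077, 0.997, -0.003, -0.002]
ft_force: [0.8, 0.2, 0.4]
grip_width: 0.062
clock: 33.32
eef_pos: [0.5482, -0.0515, 0.2934]
tool_rot: [0.08, 0.997, -0.002, 0.003]
ft_force: [0.3, 1.0, -0.4]
grip_width: 0.0651
[-0.09  0.32  0.26  1.5  -0.    0.07]
```

View pics/e6.png

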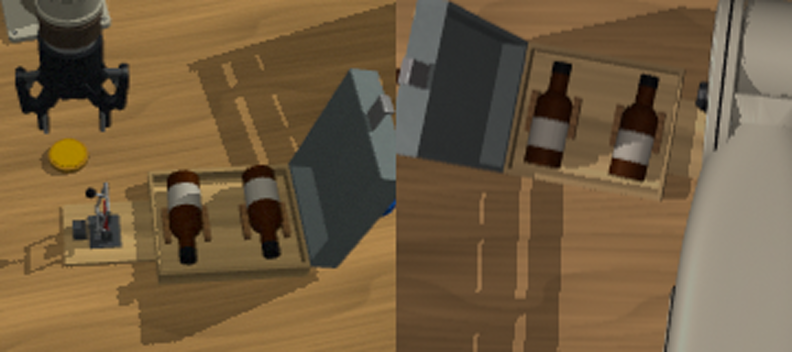

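```bash
python3 - <<'E'
from h import *
c=[.5635,.1751,-.1518]
for th in (1.9,1.78,1.6,1.4,1.2,1,.8,.6,.4,.2,.1,0):
    P=lidpt((-.05,-.20,.042),th)+[0,.011,.008]; print(th,c2w(c,P).round(3))
go([.54,.43,.31],down(-8.7))
E
python3 -m jog '[[[0,0.03,0.015,0,0,-7,255],[0,0.07,0.015,0,0,-14,255],[0,0.11,0.015,0,0,-21,255],[0,0.15,0.015,0,0,-28,255],[0,0.19,0.015,0,0,-35,255],[0,0.22,0.015,0,0,-42,255],[-0.005,0.25,0.015,0,0,-45,255],[-0.005,0.25,0.015,0,0,-45,255]]]'
python3 -m jog '[[[0,0.03,0,0,0,-7,255],[0,0.06,0,0,0,-14,255],[0,0.1,0,0,0,-21,255],[0,0.14,0,0,0,-28,255],[0,0.17,0,0,0,-35,255],[0,0.2,0,0,0,-42,255],[-0.003,0.23,0,0,0,-45,255],[-0.003,0.23,0,0,0,-45,255]]]'
python3 -c "
from h import *
go([.54,.43,.31],down(-8.7))"
```

```text
1.9 [0.549 0.409 0.214]
1.78 [0.545 0.388 0.225]
1.6 [0.54  0.353 0.237]
1.4 [0.534 0.314 0.242]
1.2 [0.528 0.273 0.24 ]
1 [0.522 0.234 0.229]
0.8 [0.516 0.198 0.211]
0.6 [0.512 0.166 0.186]
0.4 [0.508 0.14  0.155]
0.2 [0.505 0.121 0.119]
0.1 [0.504 0.114 0.1  ]
0 [0.503 0.109 0.08 ]
shift [-0.0084  0.4777  0.0172] rotvec [  0.3   0.2 -89.6] 89.6
clock: 34.08
eef_pos: [0.5416, 0.2122, 0.3066]
tool_rot: [0.449, 0.893, -0.0, 0.001]
ft_force: [-0.8, -0.2, 0.1]
grip_width: 0.0002
clock: 34.75
eef_pos: [0.5373, 0.4415, 0.3045]
tool_rot: [0.757, 0.653, -0.003, -0.0]
ft_force: [-0.3, -0.3, -1.0]
grip_width: 0.0
shift [ 0.0027 -0.0115  0.0055] rotvec [ 0.2 -0.3 -0.3] 0.5
```

```bash
python3 -m jog '[[[0.004,0,-0.03,0,0,0,255],[0.004,0,-0.06,0,0,0,255],[0.004,0,-0.082,0,0,0,255],[0.004,0,-0.082,0,0,0,255],[0.004,0,-0.082,0,0,0,255]]]'
```

```text
clock: 35.17
eef_pos: [0.5429, 0.4344, 0.2238]
tool_rot: [0.759, 0.651, -0.004, 0.001]
ft_force: [-0.8, -0.1, 0.7]
grip_width: 0.0003
```

```bash
python3 -m jog '[[[0.001,-0.02,0.001,0,0,0,255],[0.002,-0.04,0.001,0,0,0,255],[0,-0.06,0.006,0,0,0,255],[-0.003,-0.081,0.013,0,0,0,255],[-0.006,-0.1,0.016,0,0,0,255],[-0.009,-0.12,0.018,0,0,0,255],[-0.012,-0.14,0.018,0,0,0,255],[-0.015,-0.161,0.016,0,0,0,255],[-0.015,-0.161,0.016,0,0,0,255]]]'
python3 -m jog '[[[-0.003,-0.02,-0.005,0,0,0,255],[-0.006,-0.039,-0.011,0,0,0,255],[-0.009,-0.057,-0.02,0,0,0,255],[-0.012,-0.075,-0.029,0,0,0,255],[-0.014,-0.091,-0.041,0,0,0,255],[-0.016,-0.107,-0.054,0,0,0,255],[-0.018,-0.12,-0.069,0,0,0,255],[-0.02,-0.133,-0.085,0,0,0,255],[-0.021,-0.143,-0.103,0,0,0,255],[-0.021,-0.143,-0.103,0,0,0,255]]]'
```

```text
clock: 35.92
eef_pos: [0.5301, 0.2714, 0.2447]
tool_rot: [0.76, 0.65, -0.0, 0.002]
ft_force: [-0.7, 0.2, -0.3]
grip_width: 0.0001
clock: 36.75
eef_pos: [0.508, 0.1294, 0.1372]
tool_rot: [0.76, 0.65, -0.003, 0.001]
ft_force: [-1.7, -0.4, -0.9]
grip_width: -0.0002
```

```bash
python3 -m jog '[[[-0.001,-0.006,-0.012,0,0,0,255],[-0.002,-0.011,-0.024,0,0,0,255],[-0.003,-0.016,-0.038,0,0,0,255],[-0.004,-0.02,-0.05,0,0,0,255],[-0.004,-0.02,-0.056,0,0,0,255],[-0.004,-0.02,-0.058,0,0,0,255],[-0.004,-0.02,-0.058,0,0,0,255]]]'
```

```text
clock: 37.33
eef_pos: [0.5055, 0.1114, 0.0808]
tool_rot: [0.759, 0.651, -0.001, 0.001]
ft_force: [-0.4, 0.4, -0.5]
grip_width: -0.0001
```

```bash
python3 -m jog '[[[0,0,-0.002,0,0,0,255],[0,0,-0.004,0,0,0,255],[0,0,-0.004,0,0,0,255],[0,0,-0.004,0,0,0,255]]]'
python3 - <<'E'
from h import *
t=np.hstack([bot.camera("scene")[120:240,210:360],bot.camera("top")[130:250,130:280]]);cv2.imwrite("pics/f1.png",cv2.resize(t,(800,320),interpolation=cv2.INTER_CUBIC))
E
```

```text
clock: 37.67
eef_pos: [0.506, 0.1114, 0.0799]
tool_rot: [0.759, 0.651, 0.0, 0.002]
ft_force: [-4.9, -0.4, 17.3]
grip_width: 0.0003
```

View pics/f1.png

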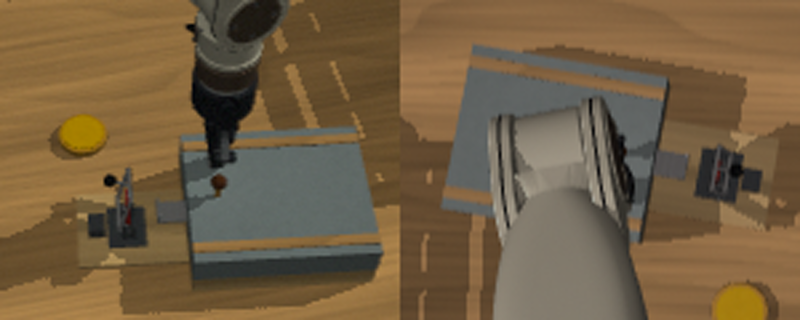

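```bash
python3 -m jog '[[[0,0,0.03,0,0,0,255],[0,-0.01,0.07,0,0,0,255],[0,-0.03,0.1,0,0,0,255],[0,-0.05,0.12,0,0,0,255],[-0.02,-0.08,0.12,0,0,0,255],[-0.05,-0.11,0.12,0,0,0,255],[-0.08,-0.14,0.12,0,0,0,255],[-0.08,-0.14,0.12,0,0,0,255]]]'
cat >> h.py <<'E'
C=[.5635,.1751,-.1518]
def latch(lev,lp): # lev from -y; lp loop angle from -y dir (world-fixed), returns case pts
    d=lambda a:np.array([0,-np.cos(a),np.sin(a)])
    ax=np.array([0,-.188,.026]);tip=ax+.052*d(lev);pv=ax+.02*d(lev);u=d(lp);n=d(lp-np.pi/2) # n: when lp=pi (to +y) n = up
    return dict(axle=ax,tip=tip,pivot=pv,bar=pv+.062*u,knob=pv+.0734*u+.0234*n)
E
python3 - <<'E'
from h import *
s,t=bot.camera("scene"),bot.camera("top");cv2.imwrite("pics/s5.png",s);cv2.imwrite("pics/t5.png",t)
S0,T0=cv2.imread("pics/scene0.png"),cv2.imread("pics/top0.png")
K=np.array([-.208,.1136])
out=[]
for n,im,(x,y) in(("scene",S0,(255,196)),("top",T0,(252,195))):
    cr=im[y-18:y+18,x-24:x+24];a=cv2.resize(cr,None,fx=8,fy=8,interpolation=cv2.INTER_CUBIC);b=a.copy()
    for lev,col in((2.13,(0,255,0)),(1.57,(255,255,0)),(0.56,(255,0,255))):
        r=least_squares(lambda l:latch(lev,l[0])["knob"][1:]-K,[1.6]);L=latch(lev,r.x[0])
        if n=="top":print(lev,r.x,r.fun.round(4),{k:v.round(3).tolist()[1:] for k,v in L.items()})
        p={k:tuple(((proj(n,c2w(C,v))[0]-[x-24,y-18]+.5)*8).astype(int)) for k,v in L.items()}
        cv2.line(b,p["axle"],p["tip"],col,1);cv2.line(b,p["pivot"],p["bar"],col,1);cv2.circle(b,p["knob"],4,col,1)
        for sx in(-1,1):
            v=L["bar"].copy();v[0]=sx*.024;q=tuple(((proj(n,c2w(C,v))[0]-[x-24,y-18]+.5)*8).astype(int));cv2.circle(b,q,3,col,-1)
    out.append(np.hstack([a,b]))
cv2.imwrite("pics/g1.png",np.vstack(out))
E
```

```text
clock: 38.43
eef_pos: [0.4195, -0.0326, 0.1965]
tool_rot: [0.761, 0.649, -0.004, 0.001]
ft_force: [-0.9, 0.6, -0.4]
grip_width: -0.0001
2.13 [1.4705423] [-0.  0.] {'axle': [-0.188, 0.026], 'tip': [-0.16, 0.07], 'pivot': [-0.177, 0.043], 'bar': [-0.184, 0.105], 'knob': [-0.208, 0.114]}
1.57 [1.59197598] [-0.0019  0.0063] {'axle': [-0.188, 0.026], 'tip': [-0.188, 0.078], 'pivot': [-0.188, 0.046], 'bar': [-0.187, 0.108], 'knob': [-0.21, 0.12]}
0.56 [1.83974585] [-0.  0.] {'axle': [-0.188, 0.026], 'tip': [-0.232, 0.054], 'pivot': [-0.205, 0.037], 'bar': [-0.188, 0.096], 'knob': [-0.208, 0.114]}
```

View pics/g1.png

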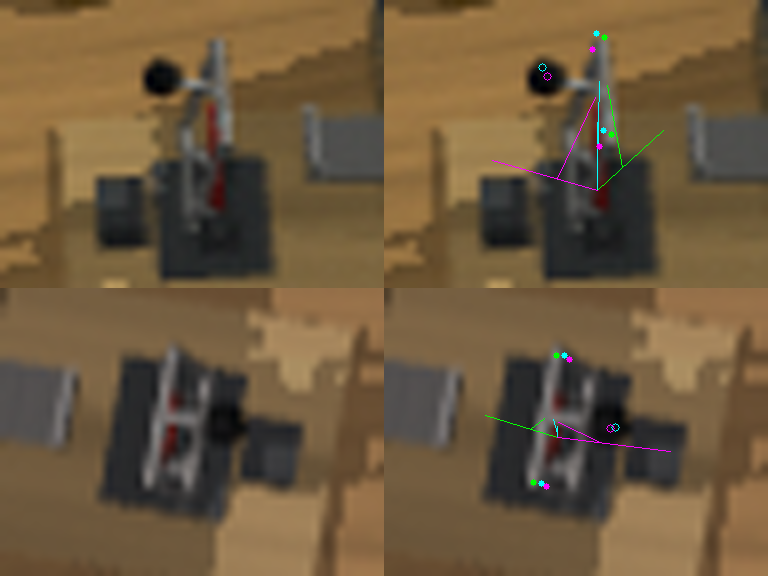

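```bash
python3 -m jog '[[[0.02,-0.012,0,0,0,0,255],[0.045,-0.024,0,0,0,0,255],[0.07,-0.036,0,0,0,0,255],[0.09,-0.042,0,0,0,0,255],[0.1,-0.044,0,0,0,0,255],[0.1,-0.044,0,0,0,0,255],[0.1,-0.044,0,0,0,0,255]]]'
python3 -c "
from h import *
print(c2w(C,(0.001,-.249,.11)),c2w(C,(0.001,-.157,.105)));go(c2w(C,(0.001,-.249,.11)),down(-8.7))"
```

```text
clock: 39.12
eef_pos: [0.5256, -0.0727, 0.1958]
tool_rot: [0.759, 0.651, -0.002, 0.001]
ft_force: [-0.3, 0.1, -0.5]
grip_width: 0.0003
[ 0.5268353  -0.07118784  0.11      ] [0.54074733 0.01975421 0.105     ]
shift [ 0.0013  0.0015 -0.0858] rotvec [ 0.2 -0.1  0. ] 0.3
```

```bash
python3 -m jog '[[[0.001,0.0015,-0.03,0,0,0,255],[0.001,0.0015,-0.06,0,0,0,255],[0.001,0.0015,-0.086,0,0,0,255],[0.001,0.0015,-0.086,0,0,0,255],[0.001,0.0015,-0.086,0,0,0,255]]]'
python3 -m jog '[[[0.0015,0.01,0,0,0,0,255],[0.003,0.02,0,0,0,0,255],[0.0045,0.03,0,0,0,0,255],[0.006,0.0395,0,0,0,0,255],[0.0075,0.0495,0,0,0,0,255],[0.009,0.059,0,0,0,0,255],[0.0105,0.069,0,0,0,0,255],[0.012,0.079,-0.002,0,0,0,255],[0.014,0.091,-0.005,0,0,0,255],[0.014,0.091,-0.005,0,0,0,255]]]'
```

```text
clock: 39.53
eef_pos: [0.5239, -0.0712, 0.1093]
tool_rot: [0.759, 0.651, -0.003, -0.0]
ft_force: [0.4, 0.0, 0.8]
grip_width: 0.0004
clock: 40.37
eef_pos: [0.5396, 0.0212, 0.1042]
tool_rot: [0.759, 0.652, -0.002, 0.001]
ft_force: [-0.6, 1.0, -0.2]
grip_width: 0.0
```

```bash
python3 -m jog '[[[0.002,0.008,-0.003,0,0,0,255],[0.003,0.016,-0.005,0,0,0,255],[0.003,0.016,-0.005,0,0,0,255],[0,0,0.03,0,0,0,255],[0,-0.02,0.07,0,0,0,255],[-0.03,-0.04,0.1,0,0,0,255],[-0.06,-0.06,0.1,0,0,0,255],[-0.1,-0.07,0.1,0,0,0,255],[-0.12,-0.07,0.1,0,0,0,255],[-0.12,-0.07,0.1,0,0,0,255]]]'
python3 - <<'E'
from h import *
s,t=bot.camera("scene"),bot.camera("top");cv2.imwrite("pics/s6.png",s);cv2.imwrite("pics/t6.png",t)
a=s[174:219,235:290];b=t[170:215,220:275]
cv2.imwrite("pics/g2.png",cv2.resize(np.hstack([a,b]),None,fx=7,fy=7,interpolation=cv2.INTER_CUBIC))
p=np.array([s[y,x] for y,x in [(178,255)]]);
# predicted hooked knob
L=latch(1.6,np.pi-.05)
for n,im in(("scene",s),("top",t)):
    q=proj(n,c2w(C,L["knob"]))[0];k=(im.max(2)<60).astype(np.uint8)
    nn,lab,st,ce=cv2.connectedComponentsWithStats(k);i=[j for j in range(1,nn) if 6<st[j,4]<80 and np.hypot(*(ce[j]-q))<25]
    print(n,q.round(1),[(ce[j].round(1).tolist(),int(st[j,4])) for j in i])
E
```

```text
clock: 41.2
eef_pos: [0.415, -0.0518, 0.2052]
tool_rot: [0.76, 0.65, -0.003, 0.0]
ft_force: [-0.2, -1.0, -0.5]
grip_width: 0.0001
scene [279.  192.6] [([278.4, 187.3], 17), ([291.0, 188.5], 21), ([274.2, 194.2], 21), ([259.5, 200.8], 51)]
top [225.5 189.8] [([227.6, 175.1], 34), ([212.0, 186.2], 23), ([230.3, 190.5], 26), ([222.0, 206.6], 33)]
```

View pics/g2.png

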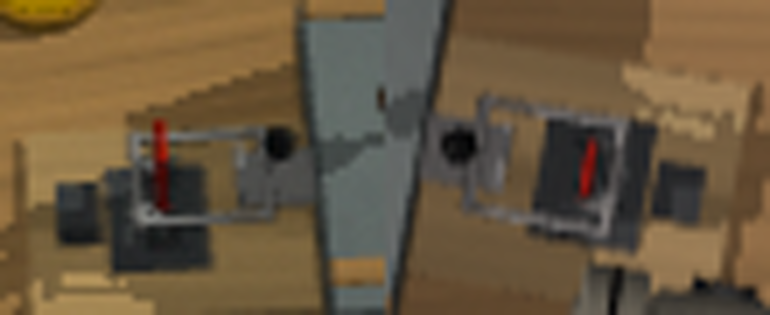

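The loop lies over the keeper with its crossbar behind the lip. The knob is at scene (275,194) and top (231,191); the red lever tip is at scene (258,192) and top (249.6,190).

```bash
python3 - <<'E'
from h import *
def w2c(w):
    d=np.array(w)-[C[0],C[1],0];c,s=np.cos(C[2]),np.sin(C[2]);return np.array([c*d[0]+s*d[1],-s*d[0]+c*d[1],d[2]])
for n,s,t in(("knob",(274.9-.4,194.4-.4),(230.5-.4,190.7-.4)),("levertip",(257.5,191.5),(249.2,190.3))):
    x,e=tri(np.array(s),np.array(t));print(n,w2c(x).round(4),round(e,2))
for lev in(1.4,1.5,1.6,1.7,1.8):
    L=latch(lev,np.pi);print(lev,L["tip"].round(3),L["knob"].round(3))
for l in (1.6,1.3,1,.7,.4,.2,.1,0): print(l, c2w(C,latch(l,3)["tip"]).round(4))
print(bot.get_obs()["eef_pos"])
E
```

```text
knob [ 0.0014 -0.1294  0.068 ] 0.2
levertip [ 0.0088 -0.187   0.0989] 0.08
1.4 [ 0.    -0.197  0.077] [ 0.    -0.118  0.069]
1.5 [ 0.    -0.192  0.078] [ 0.    -0.116  0.069]
1.6 [ 0.    -0.186  0.078] [ 0.    -0.114  0.069]
1.7 [ 0.    -0.181  0.078] [ 0.    -0.112  0.069]
1.8 [ 0.    -0.176  0.077] [ 0.    -0.11   0.069]
1.6 [ 0.5353 -0.0092  0.078 ]
1.3 [ 0.533  -0.0245  0.0761]
1 [ 0.5308 -0.0385  0.0698]
0.7 [ 0.5291 -0.0501  0.0595]
0.4 [ 0.5278 -0.0581  0.0462]
0.2 [ 0.5274 -0.0611  0.0363]
0.1 [ 0.5272 -0.0619  0.0312]
0 [ 0.5272 -0.0621  0.026 ]
[ 0.41950173 -0.05150895  0.20553988]
```

```bash
python3 - <<'E'
from h import *
def w2c(w):
    d=np.array(w)-[C[0],C[1],0];c,s=np.cos(C[2]),np.sin(C[2]);return np.array([c*d[0]+s*d[1],-s*d[0]+c*d[1],d[2]])
S=lambda a:np.array([235+a[0]/7-.43,174+a[1]/7-.43]);T=lambda a:np.array([220+(a[0]-385)/7-.43,170+a[1]/7-.43])
for n,s,t in(("base -x",(137,138),(604,228)),("base +x",(143,216),(620,120)),("bar -x",(262,135),(468,208)),("bar +x",(271,213),(487,100)),("lev -x",(160,124),(586,195)),("lev lowest +x",(163,205),(594,142))):
    x,e=tri(S(s),T(t));print(n,w2c(x).round(4),round(e,2))
s=cv2.imread("pics/s6.png");t=cv2.imread("pics/t6.png")
for n,im in(("scene",s),("top",t)):
    h=im.astype(int);m=((h[...,2]>110)&(h[...,1]<70)&(h[...,0]<70)).astype(np.uint8)
    q=proj(n,c2w(C,(0,-.188,.06)))[0];nn,lab,st,ce=cv2.connectedComponentsWithStats(m)
    print(n,[(st[j].tolist(),ce[j].round(1).tolist()) for j in range(1,nn) if np.hypot(*(ce[j]-q))<20])
    for lev in(1.0,1.3,1.6,1.9,2.2):print(lev,[proj(n,c2w(C,latch(lev,3)["tip"]+[sx*.012,0,0]))[0].round(1).tolist() for sx in(-1,1)])
E
```

```text
base -x [-0.0218 -0.1972  0.0437] 0.01
base +x [ 0.0262 -0.1963  0.0484] 0.15
bar -x [-0.0232 -0.136   0.0387] 0.04
bar +x [ 0.0253 -0.1358  0.0437] 0.13
lev -x [-0.0107 -0.1869  0.0713] 0.13
lev lowest +x [ 0.0154 -0.1863  0.0401] 0.08
scene [([257, 191, 2, 6, 8], [257.8, 193.1])]
1.0 [[248.6, 191.7], [248.9, 197.7]]
1.3 [[252.8, 190.4], [253.1, 196.4]]
1.6 [[257.4, 189.8], [257.8, 195.8]]
1.9 [[262.0, 190.1], [262.4, 196.1]]
2.2 [[266.1, 191.1], [266.6, 197.1]]
top [([248, 191, 2, 7, 7], [248.4, 194.0])]
1.0 [[257.6, 199.5], [258.9, 191.8]]
1.3 [[253.0, 198.6], [254.3, 190.8]]
1.6 [[247.9, 197.7], [249.3, 189.8]]
1.9 [[243.0, 196.8], [244.3, 189.1]]
2.2 [[238.5, 196.2], [239.9, 188.5]]
```

```bash
python3 - <<'E'
from h import *
a=c2w(C,(.001,-.159,.16));go(a,down(-8.7))
b=None
for th in (None,1.57,1.4,1.2,1,.8,.6,.4,.3,.2,.1,0,-.06):
    P=np.array([.001,-.159,.080]) if th is None else np.array([.001,-.188-.046*np.cos(th)+.0025*np.sin(th)+.011,.034+.046*np.sin(th)+.0025*np.cos(th)])
    w=c2w(C,P); b=w if b is None else b; print(th,w.round(4),(w-b).round(4))
E
python3 -m jog '[[[0.03,0.015,0,0,0,0,255],[0.06,0.03,0,0,0,0,255],[0.09,0.05,0,0,0,0,255],[0.11,0.065,0,0,0,0,255],[0.118,0.07,0,0,0,0,255],[0.118,0.07,-0.02,0,0,0,255],[0.118,0.07,-0.04,0,0,0,255],[0.118,0.07,-0.04,0,0,0,255],[0.118,0.07,-0.04,0,0,0,255]]]'
python3 -c "
from h import *
go(c2w(C,(.001,-.159,.08)),down(-8.7))"
```

```text
shift [ 0.1209  0.0693 -0.0455] rotvec [0.3 0.  0.2] 0.3
None [0.5404 0.0178 0.08  ] [0. 0. 0.]
1.57 [0.5381 0.0024 0.08  ] [-0.0023 -0.0154  0.    ]
1.4 [ 0.5369 -0.0053  0.0798] [-0.0035 -0.0231 -0.0002]
1.2 [ 0.5356 -0.0142  0.0778] [-0.0049 -0.032  -0.0022]
1 [ 0.5343 -0.0225  0.0741] [-0.0062 -0.0403 -0.0059]
0.8 [ 0.5331 -0.0299  0.0687] [-0.0073 -0.0477 -0.0113]
0.6 [ 0.5322 -0.0361  0.062 ] [-0.0082 -0.0539 -0.018 ]
0.4 [ 0.5315 -0.0409  0.0542] [-0.009  -0.0587 -0.0258]
0.3 [ 0.5312 -0.0427  0.05  ] [-0.0093 -0.0605 -0.03  ]
0.2 [ 0.531  -0.0441  0.0456] [-0.0095 -0.0619 -0.0344]
0.1 [ 0.5308 -0.045   0.0411] [-0.0096 -0.0628 -0.0389]
0 [ 0.5308 -0.0455  0.0365] [-0.0097 -0.0633 -0.0435]
-0.06 [ 0.5308 -0.0456  0.0337] [-0.0097 -0.0633 -0.0463]
clock: 42.05
eef_pos: [0.5368, 0.0189, 0.1637]
tool_rot: [0.759, 0.651, -0.004, 0.0]
ft_force: [-0.1, -0.7, -0.1]
grip_width: -0.0
shift [ 0.0037 -0.0011 -0.0837] rotvec [ 0.3 -0.3  0.1] 0.4
```

Next: go down beside the lever, then follow its arc down in small steps, watching the force.

```bash
python3 -m jog '[[[0.003,-0.001,-0.03,0,0,0,255],[0.003,-0.001,-0.06,0,0,0,255],[0.003,-0.001,-0.084,0,0,0,255],[0.003,-0.001,-0.084,0,0,0,255],[0.003,-0.001,-0.084,0,0,0,255]]]'
python3 -m jog '[[[-0.001,-0.008,0,0,0,0,255],[-0.0023,-0.0154,0,0,0,0,255],[-0.003,-0.02,0,0,0,0,255],[-0.0042,-0.0275,-0.001,0,0,0,255],[-0.005,-0.033,-0.0022,0,0,0,255],[-0.0062,-0.041,-0.006,0,0,0,255],[-0.0062,-0.041,-0.006,0,0,0,255]]]'
```

```text
clock: 42.47
eef_pos: [0.5404, 0.0177, 0.0813]
tool_rot: [0.759, 0.651, -0.003, 0.001]
ft_force: [0.4, -0.4, -0.0]
grip_width: 0.0003
clock: 43.05
eef_pos: [0.5347, -0.0249, 0.0752]
tool_rot: [0.76, 0.65, -0.002, 0.002]
ft_force: [1.4, 0.2, 1.1]
grip_width: 0.0
```

```bash
python3 -m jog '[[[-0.0011,-0.0074,-0.0054,0,0,0,255],[-0.002,-0.0136,-0.0121,0,0,0,255],[-0.0025,-0.016,-0.016,0,0,0,255],[-0.0028,-0.0184,-0.02,0,0,0,255],[-0.0028,-0.0184,-0.02,0,0,0,255]]]'
python3 -m jog '[[[0,-0.0018,-0.004,0,0,0,255],[-0.0005,-0.0032,-0.0085,0,0,0,255],[-0.0005,-0.004,-0.013,0,0,0,255],[-0.0005,-0.0045,-0.0175,0,0,0,255],[-0.0005,-0.0045,-0.0185,0,0,0,255],[-0.0005,-0.0045,-0.0185,0,0,0,255]]]'
```

```text
clock: 43.47
eef_pos: [0.5314, -0.0425, 0.0545]
tool_rot: [0.76, 0.65, -0.003, 0.001]
ft_force: [1.1, -0.6, 1.1]
grip_width: 0.0001
clock: 43.97
eef_pos: [0.5306, -0.0464, 0.0364]
tool_rot: [0.759, 0.651, -0.003, 0.001]
ft_force: [-1.4, -2.5, 6.4]
grip_width: -0.0001
```

```bash
python3 -m jog '[[[0,0,-0.0015,0,0,0,255],[0,0,-0.003,0,0,0,255],[0,0,-0.003,0,0,0,255],[0,0,-0.003,0,0,0,255]]]'
```

```text
clock: 44.3
eef_pos: [0.5308, -0.0464, 0.0359]
tool_rot: [0.759, 0.651, -0.002, 0.002]
ft_force: [-7.2, -0.9, 22.8]
grip_width: -0.0003
```

```bash
python3 -m jog '[[[0,0,0.01,0,0,0,255],[0,0,0.04,0,0,0,255],[0,0,0.08,0,0,0,255],[0,-0.02,0.12,0,0,0,255],[-0.03,-0.04,0.15,0,0,0,255],[-0.07,-0.06,0.16,0,0,0,255],[-0.11,-0.08,0.16,0,0,0,255],[-0.14,-0.1,0.16,0,0,0,255],[-0.14,-0.1,0.16,0,0,0,255],[-0.14,-0.1,0.16,0,0,0,255]]]'
python3 - <<'E'
from h import *
def w2c(w):
    d=np.array(w)-[C[0],C[1],0];c,s=np.cos(C[2]),np.sin(C[2]);return np.array([c*d[0]+s*d[1],-s*d[0]+c*d[1],d[2]])
s,t=bot.camera("scene"),bot.camera("top");cv2.imwrite("pics/s7.png",s);cv2.imwrite("pics/t7.png",t)
Q={}
for n,im in(("scene",s),("top",t)):
    h=im.astype(int);m=((h[...,2]>100)&(h[...,1]<70)&(h[...,0]<70)).astype(np.uint8)
    q=proj(n,c2w(C,(0,-.21,.03)))[0];nn,lab,st,ce=cv2.connectedComponentsWithStats(m)
    print(n,"red",[(st[j].tolist(),ce[j].round(1).tolist()) for j in range(1,nn) if np.hypot(*(ce[j]-q))<20],"expect",proj(n,c2w(C,(0,-.224,.028)))[0].round(1),"tip",[proj(n,c2w(C,(x,-.24,.028)))[0].round(1).tolist() for x in(-.012,.012)])
    # loop knob by template from picture with loop over
    x,y=dict(scene=(274,194),top=(230,190))[n];o=cv2.imread(f"pics/{n[0]}6.png")
    M=cv2.matchTemplate(im[y-14:y+15,x-14:x+15],o[y-4:y+5,x-4:x+5],cv2.TM_CCOEFF_NORMED);_,v,_,l=cv2.minMaxLoc(M);Q[n]=np.array([x,y])+np.array(l)-10;print("knob",v,Q[n])
    # lid knob & bystanders vs. first picture
    o=cv2.imread(f"pics/{n}0.png")
    for nm,(x,y) in dict(scene=dict(purple=(148,210),ketchup=(125,250),tin=(207,274),jar=(241,170),tape=(378,187),screw=(136,185)),top=dict(purple=(368,204),ketchup=(395,160),tin=(315,131),jar=(258,246),tape=(113,187),screw=(378,255)))[n].items():
        M=cv2.matchTemplate(im[y-20:y+20,x-20:x+20],o[y-10:y+10,x-10:x+10],cv2.TM_CCOEFF_NORMED);_,v,_,l=cv2.minMaxLoc(M);print(nm,round(v,2),np.array(l)-10,end="; ")
    print()
x,e=tri(Q["scene"].astype(float)+[.5,0],Q["top"].astype(float)+[.1,.3]);print("loop knob",w2c(x).round(3),e)
E
```

```text
clock: 45.13
eef_pos: [0.3882, -0.1463, 0.1928]
tool_rot: [0.76, 0.649, -0.003, -0.0]
ft_force: [0.2, -0.2, -0.4]
grip_width: -0.0002
scene red [([243, 199, 15, 7, 83], [249.6, 202.0])] expect [246.7 201.5] tip [[241.9, 198.8], [242.1, 204.7]]
knob 0.8497811555862427 [268 194]
purple 0.97 [0 0]; ketchup 1.0 [0 0]; tin 0.98 [0 0]; jar 1.0 [0 0]; tape 1.0 [0 0]; screw 0.78 [0 0]; 
top red [([249, 192, 17, 10, 116], [256.9, 196.3])] expect [260.5 197.1] tip [[264.9, 201.8], [266.2, 194.2]]
knob 0.8538634777069092 [236 191]
purple 0.96 [0 0]; ketchup 1.0 [0 0]; tin 0.99 [0 0]; jar 1.0 [0 0]; tape 1.0 [0 0]; screw 0.8 [0 0]; 
loop knob [ 0.001 -0.149  0.07 ] 0.4398053273738469
```

```bash
python3 - <<'E'
from workcell import bot
print(bot.get_obs()["clock"]);print(bot.job_done())
E
```

```text
45.2333
the job is handed in; nothing more can be done
None
```

I packed both brown bottles in the case (cradles 1 and 3), shut the lid, swung the wire loop over the keeper, pressed the red lever flat and handed in at 45 s. Only two brown bottles were on the bench.

**Opening the lid:** the knob slipped out of the grip at about 0.66 rad. I opened the lid the rest of the way by pushing under its rim.

**First bottle moved:** the nearer brown bottle stood too close to the base for a sideways grip. I first stood it where the other bottle had been, then picked it up from there.

**Last checks:**
- **Bottles:** both lay in their cradles before the lid closed.
- **Lid:** pressing gave 17 N with the fingertips at the shut height of 72 mm.
- **Loop:** before the lever went down, the crossbar lay behind the lip at bracket-floor height.
- **Lever:** pressing gave 23 N at its stop. In both views its red outline ends where the tip of a flat lever should be.
- **Other objects:** all stayed where they were, including the purple look-alike. The screwdriver's image match was weaker (0.8) but showed no shift.

**Not fully confirmed:**
- **Loop knob position:** the final measurement was y = -149 mm, against about -143 mm expected when drawn tight. Earlier latch measurements were off by about the same amount.
- **Fastening:** I did not pull on the lid to test it. The picture views had run out, so the last check was by numbers only.

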